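# Close the vent ring of the silica canister and cap it for the night

## Robot

A 7-joint arm with a two-finger parallel gripper is mounted at the origin on the work surface. World frame = base frame: x ahead of the robot, y to its left, z up, the work surface at z = 0. Lengths are in m, angles in rad, forces in N, time in s.
With the tool pointing down it reaches from about 0.4 to 0.85 m from the base axis. Payload 10.4 kg.
Tool frame: the origin (TCP) lies where the fingers leave the gripper's body, on its centre line; the fingertips stand 70 mm ahead of it and the grasp point (between the pads) lies r.grip_depth ahead of it (r.grip_depth is the distance from the TCP to the grasp point, in m); z points along the fingers, y is the direction in which the jaws open and shut (so a half turn about z gives the same grasp; the last joint's range is limited). The gripper opens to 87 mm and grips with 3 to 60 N. Pads are 19 mm wide; open, the fingers measure 117 mm over their backs; the gripper's body (75 mm by 190 mm) begins 51 mm behind the grasp point.
Start: joints at [-1.255, 0.332, -0.065, 1.46, 0.022, 1.35, -0.088], TCP at [0.208, 0.589, 0.292] pointing down, gripper open.
Joint ranges: [-2.6, 2.6], [-0.5, 2.12], [-1.47, 1.34], [0.16, 2.42], [-1.27, 4.41], [0.06, 2.06], [-2.6, 2.6]. Speed limits (rad/s): [2.22, 2.22, 2.79, 2.79, 3.14, 3.14, 3.14].

## Interface

Orientations are given as a unit quaternion [x, y, z, w].
In Python, from bench import monitor, viewer, workorder, nets, r gives the robot as it stands.
- The arm moves only by the tool drive_tool, never from a script. Its argument "plan" is a list of rows, each an object of numbers: "rx", "ry", "rz": the turn, a rotation vector about the tool's x, y, z in units of 360 degrees (1.0 is 360 degrees); "x", "y", "z": the shift along the tool's x, y, z in units of 1000 mm (1.0 is 1000 mm); "fingers": the opening, from 0 (shut) to 1 (fully open). In form: [{"rx": .., "ry": .., "rz": .., "x": .., "y": .., "z": .., "fingers": ..}, ...]. A call has 1 to 12 rows; each row is the pose to reach, as a shift and turn from the pose commanded when the call began, along the tool's axes at that moment, turning the shorter way round; what a row does not reach only later rows make up. A row lasts 1/8 s, in which the tool goes at most 62.5 mm and 10.7 degrees, less where a joint would pass 70% of its speed; a pose out of reach is approached as far as the arm can. A call with a number of a shift or a turn outside -1 to 1 is refused whole. A call with a gripper value outside its range is refused whole. The fingers move at their own pace and stop on an object; "squeeze" is the grip in N (left out, the last holds). Time passes only in rows, so rows that repeat a pose let the fingers close. It gives the time, the measured TCP pose, the force and the opening at its end, in the units of the state.
- monitor.read_state(): the state, without advancing time (a new reading comes with each control period).
- viewer.camera(name): name is "side" or "top" or "wrist"; returns a dict with "color" (420x560x3 uint8, red, green, blue), "depth" (420x560 float32, m along the optical axis (not along the pixel's ray), 0 where there is no reading), "camera_matrix" (3x3 intrinsics, pixels), "xyz" and "rotation" of the camera in the world. Camera axes: x right, y down, z forward; pixel columns grow to the right and rows downward; lengths in m; the calibration is good to about 2 mm. A picture is of the moment at which its call begins.
- workorder.close_job(): hands the job in, once; it reports no verdict.
Trained networks look in the newest picture that a camera, given by its name, has taken for a name from the list of things; names that differ only in an ending like _2 or _b are one class to them, and where a whole thing is asked for, a point or a joint stands for the part that bears it (a point fixed in the world has none). Each returns a list of dicts, best first, with "confidence" (0 to 1); they miss things now and then, are a little off and sometimes report something else, mostly with a low value. They report only what shows in the picture. A call takes as long as a camera call. They do not tell look-alikes from the thing itself.
- nets.find_in(label, camera): "centre" ([x, y, z] in m, in world coordinates, good to about 4 mm: the middle of the surface that is visible of it).
- nets.regions_of(label, camera): "region" (420x560 bool, what is visible of it).
The state is a dict: "time": time; "joint_positions": joint angles; "joint_vel": joint speeds; "joint_torque": joint torques, N m; "ee_pos": TCP position; "eef_rot": TCP orientation; "ft_force": force on the tool from outside, world axes, zero at the start; "torque": the same for the moment, N m; "width": finger opening in m.
Only numpy, scipy, OpenCV 4.12 (cv2) and the standard library are available. Lean on these libraries where they do the work, as an engineer would, in place of code of your own. Each camera call takes 0.05 s, during which the arm holds its last target.

## Task

Shut the silica canister for the night: turn the slim black knurled vent ring clockwise (seen from above) until it is snug on its gasket, without over-tightening it and without the gripper touching the fixed collars above and below it. Then put the white humidity cap all the way down over the canister's spigot and let go; leave the jar, the brass ring and the hex key where they are.

Things in the scene. Friction and masses are not known exactly. Their poses are not given: they have to be found in the camera images.
- vent_ring: Slim black steel knurled ring, 58 mm across, 10 mm high; origin on the canister's upright axis at half its height (82 mm above the bench), z up. Turns about z only. Its rim stands 4.5 mm out beyond the upper collar: grip it across its diameter from above in any direction, with 15 N or more, fingertips only 5 to 8 mm below its top. The lower collar is 1 mm under it and 8 mm wider in radius.
- index (a point): Top of the small index nub on the ring's top face, 27 mm from the axis. Turning clockwise from above closes the ring: first a steady drag of about 0.05 N m for 0.25 to 1.25 rad (differs, unseen), then it meets the gasket, which adds 2 N m per rad. Snug: the gasket's share is 0.2 to 0.37 N m, kept half a second; aim at 0.3 in all. More spoils it. Let go, it springs back a little and stays.
- canister: Fixed aluminium canister with its fixed collars and spigot, on a bolted round flange 120 mm across; origin on its axis on the flange's top (8 mm above the bench), z up. Heights above the bench: can 68 mm wide, 8 to 66 mm; lower collar 74 mm wide, 66 to 76; vent ring 77 to 87; upper collar 49 mm wide, 88 to 100; spigot 28 mm wide, 100 to 124.
- seat (a point): Point on the canister's axis at the top face of the upper collar (100 mm above the bench), where the spigot begins and the cap's rim comes to rest.
- cap_center (a point): Centre of the loose white plastic humidity cap, half-way up: a cup 40 mm in diameter and 40 mm high standing mouth down on the bench, z up; closed top 6 mm thick, bore about 31 mm wide and 34 mm deep. 40 g. Grip it across its diameter with the fingertips at least 5 mm above its rim. Fully down on the spigot its centre is 20 mm above point seat.
- jar: Bystander: cobalt glass sample jar with aluminium lid, 60 mm in diameter, 70 mm high; origin at the centre of its underside.
- neck_ring: Bystander: brass balloon neck ring lying flat, 72 mm outside diameter, 12 mm high; origin at the centre of its underside.
- hex_key: Bystander: black steel L-shaped hex key lying flat, long arm 90 mm along its x, short arm 31 mm, 6 mm thick; origin under the middle of the long arm.
Mind the look-alikes: they are no part of the job. Several things look just like the part that bears cap_center: the one meant starts farthest from the robot's base.

How it is judged:
By the outcome, as a careful person would: the job done as asked, in the order asked, and still so for the second after the job is handed in, with the robot touching nothing.
It also fails if it takes over 69 s, if anything falls off the work surface, if the arm or the gripper's body presses on something with over 40 N, if the wrist force passes 120 N, or if a joint passes its speed limit or range.

## Working session

There is one attempt and no reset: what is moved stays moved. The work goes in short steps, Python scripts to look and compute and a tool call to move; the robot and the scene stay as the last step left them, time stands still between calls to the robot, and variables do not carry over. Pictures are saved under pics/ and viewed, and the job is handed in when it is done.

Besides the shell and the picture viewer there is one more tool, called as name(argument=value, ...) on one line, values as JSON. drive_tool: Moves the arm, as the interface text tells. Its arguments: {"type":"object","properties":{"plan":{"type":"array","items":{"type":"object","properties":{"rx":{"type":"number","minimum":-1,"maximum":1},"ry":{"type":"number","minimum":-1,"maximum":1},"rz":{"type":"number","minimum":-1,"maximum":1},"x":{"type":"number","minimum":-1,"maximum":1},"y":{"type":"number","minimum":-1,"maximum":1},"z":{"type":"number","minimum":-1,"maximum":1},"fingers":{"type":"number"}}}},"squeeze":{"type":"number"}},"required":["plan"]}

```bash
ls; mkdir -p pics; cat > h.py <<'E'
import numpy as np, cv2
from bench import monitor, viewer, workorder, nets, r
from scipy.spatial.transform import Rotation as R
def save(c,n,crop=None,s=1):
    im=cv2.cvtColor(c["color"],cv2.COLOR_RGB2BGR)
    if crop: x0,y0,x1,y1=crop; im=im[y0:y1,x0:x1]
    if s!=1: im=cv2.resize(im,None,fx=s,fy=s,interpolation=cv2.INTER_CUBIC)
    cv2.imwrite(f"pics/{n}.png",im)
def w2p(c,p):
    q=np.asarray(c["rotation"]).T@(np.asarray(p)-c["xyz"]); u=c["camera_matrix"]@q; return u[:2]/u[2]
def p2w(c,u,v,d):
    q=np.linalg.inv(c["camera_matrix"])@np.array([u,v,1.])*d; return np.asarray(c["rotation"])@q+c["xyz"]
def ray_z(c,u,v,z):
    k=np.asarray(c["rotation"])@(np.linalg.inv(c["camera_matrix"])@np.array([u,v,1.])); return np.asarray(c["xyz"])+k*(z-c["xyz"][2])/k[2]
def cloud(c):
    d=c["depth"]; v,u=np.mgrid[:420,:560]; K=np.linalg.inv(c["camera_matrix"])
    q=np.stack([u,v,np.ones_like(u)],-1)@K.T*d[...,None]
    return q@np.asarray(c["rotation"]).T+c["xyz"]
E
python3 - <<'E'
from h import *
np.set_printoptions(precision=4,suppress=True)
print(r.grip_depth,monitor.read_state())
for n in ["top","side","wrist"]:
    c=viewer.camera(n); save(c,n+"0"); print(n,c["xyz"],c["rotation"],c["camera_matrix"])
    for l in ["vent_ring","index","canister","cap_center","seat","jar","neck_ring","hex_key"]:
        for f in nets.find_in(l,n): print(l,f["confidence"],np.array(f["centre"]),w2p(c,f["centre"]))
E
```

```text
pics
0.051 {'time': 0.0, 'joint_positions': array([-1.2546,  0.3329, -0.0647,  1.461 ,  0.0216,  1.3499, -0.0885]), 'joint_vel': array([ 0.0002, -0.0003, -0.0004, -0.0002, -0.0007,  0.0015,  0.001 ]), 'joint_torque': array([  0.0009, -62.3272,   0.0248, -38.9896,  -0.0615,   0.0399,
         0.0001]), 'ee_pos': array([0.2076, 0.5892, 0.2914]), 'eef_rot': array([ 0.1686,  0.9857, -0.0007, -0.0001]), 'ft_force': array([ 0.5801, -0.14  , -0.2289]), 'torque': array([-0.0236, -0.004 , -0.0323]), 'width': 0.08710819197057791}
top [ 0.4336 -0.0177  1.0153] [ 0.7123 -0.7007  0.0288 -0.0292] [[426.9337   0.     284.7884]
 [  0.     426.9337 208.2371]
 [  0.       0.       1.    ]]Traceback (most recent call last):
  File "<stdin>", line 7, in <module>
  File "h.py", line 10, in w2p
    q=np.asarray(c["rotation"]).T@(np.asarray(p)-c["xyz"]); u=c["camera_matrix"]@q; return u[:2]/u[2]
      ~~~~~~~~~~~~~~~~~~~~~~~~~~~^^~~~~~~~~~~~~~~~~~~~~~~~
ValueError: matmul: Input operand 1 has a mismatch in its core dimension 0, with gufunc signature (n?,k),(k,m?)->(n?,m?) (size 3 is different from 4)
```

```bash
sed -i 's/np.asarray(c\["rotation"\])/R.from_quat(c["rotation"]).as_matrix()/g' h.py
python3 - <<'E'
from h import *
np.set_printoptions(precision=4,suppress=True)
for n in ["top","side","wrist"]:
    c=viewer.camera(n); save(c,n+"0"); print(n,c["xyz"],c["rotation"],c["camera_matrix"][0])
    for l in ["vent_ring","index","canister","cap_center","seat","jar","neck_ring","hex_key"]:
        for f in nets.find_in(l,n): print(l,round(f["confidence"],2),np.array(f["centre"]),w2p(c,f["centre"]).round())
E
```

```text
top [ 0.4336 -0.0177  1.0153] [ 0.7123 -0.7007  0.0288 -0.0292] [426.9337   0.     284.7884]
canister 0.79 [ 0.5348 -0.0166  0.1019] [285. 196.]
cap_center 0.86 [0.3925 0.1493 0.0378] [211. 260.]
cap_center 0.85 [0.4009 0.2449 0.0429] [169. 256.]
cap_center 0.59 [0.494  0.2195 0.0383] [182. 215.]
cap_center 0.59 [0.3168 0.2113 0.0417] [182. 294.]
seat 0.67 [ 0.53   -0.0151  0.1032] [284. 198.]
jar 0.83 [ 0.5809 -0.2688  0.0703] [398. 179.]
neck_ring 0.83 [ 0.6902 -0.1283  0.0185] [333. 136.]
side [0.3218 0.4187 0.6469] [-0.1719  0.9224 -0.3393  0.0674] [404.4245   0.     277.2606]
vent_ring 0.53 [0.5227 0.0033 0.0872] [259. 215.]
index 0.54 [0.524  0.0005 0.0875] [259. 214.]
canister 0.69 [0.5291 0.0004 0.0746] [257. 218.]
cap_center 0.8 [0.3172 0.2164 0.0393] [334. 383.]
cap_center 0.74 [0.3993 0.2535 0.0385] [272. 386.]
cap_center 0.63 [0.3863 0.1558 0.0387] [303. 329.]
cap_center 0.61 [0.4933 0.2313 0.041 ] [220. 348.]
seat 0.69 [ 0.5265 -0.0003  0.0789] [258. 216.]
seat 0.26 [0.5215 0.0051 0.0889] [259. 216.]
jar 0.64 [ 0.5782 -0.2554  0.0539] [282. 136.]
neck_ring 0.65 [ 0.6905 -0.129   0.0095] [215. 174.]
hex_key 0.81 [0.6802 0.1092 0.0078] [162. 260.]
wrist [0.1395 0.6144 0.3847] [0.8089 0.5724 0.0773 0.1098] [375.7583   0.     282.6506]
```

View pics/top0.png

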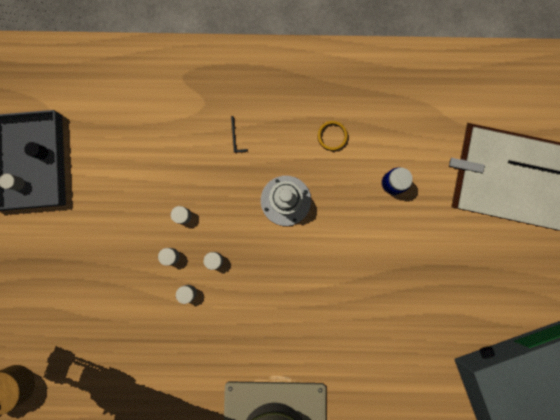

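View pics/side0.png

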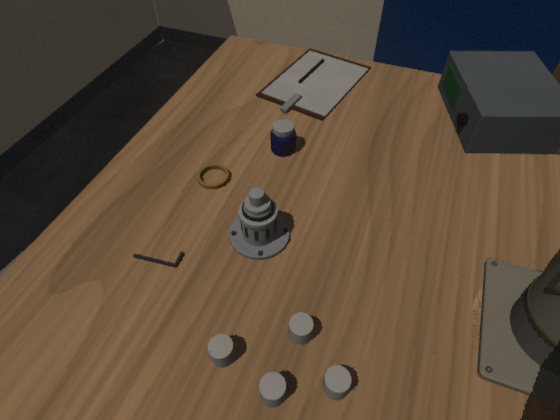

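View pics/wrist0.png

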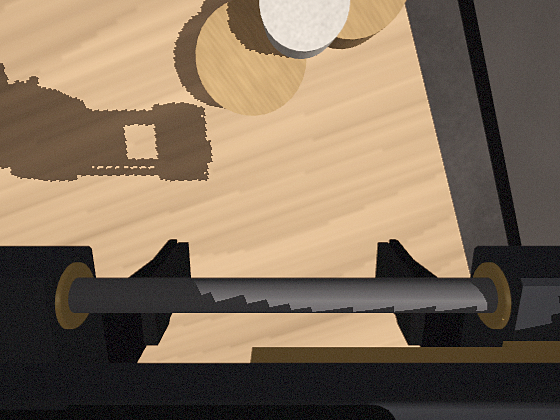

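```bash
python3 - <<'E'
from h import *
np.set_printoptions(precision=4,suppress=True)
c=viewer.camera("top"); P=cloud(c)
save(c,"tray",(0,90,220,310),3)
for uv in [(8,182),(36,150),(30,180),(180,214),(183,210),(168,256),(212,260),(186,294),(285,195),(398,178)]:
    print(uv,P[uv[1],uv[0]])
for f in nets.regions_of("cap_center","top"):
    m=f["region"]; print(f["confidence"],m.sum(),np.argwhere(m).mean(0)[::-1],P[m].mean(0),np.median(P[m][:,2]))
c=viewer.camera("side"); save(c,"sidecan",(200,160,320,270),6)
E
```

```text
(8, 182) [0.5634 0.6191 0.0442]
(36, 150) [0.6386 0.5591 0.0451]
(30, 180) [0.5747 0.5943 0.0024]
(180, 214) [0.4967 0.2235 0.0383]
(183, 210) [0.5058 0.2162 0.0414]
(168, 256) [0.4006 0.2466 0.041 ]
(212, 260) [0.3932 0.1468 0.0392]
(186, 294) [0.3164 0.2024 0.0423]
(285, 195) [ 0.5349 -0.0167  0.123 ]
(398, 178) [ 0.5831 -0.2683  0.0708]
0.81 269 [212.5167 260.3457] [0.3931 0.1434 0.0522] 0.03938194469848222
0.81 332 [185.4759 293.738 ] [0.3168 0.2037 0.0414] 0.038768340815900415
0.8 301 [167.6777 256.1728] [0.4001 0.2487 0.0357] 0.03875769606668811
0.6 307 [180.5831 214.8143] [0.4949 0.2223 0.037 ] 0.038738060617568904
```

View pics/tray.png

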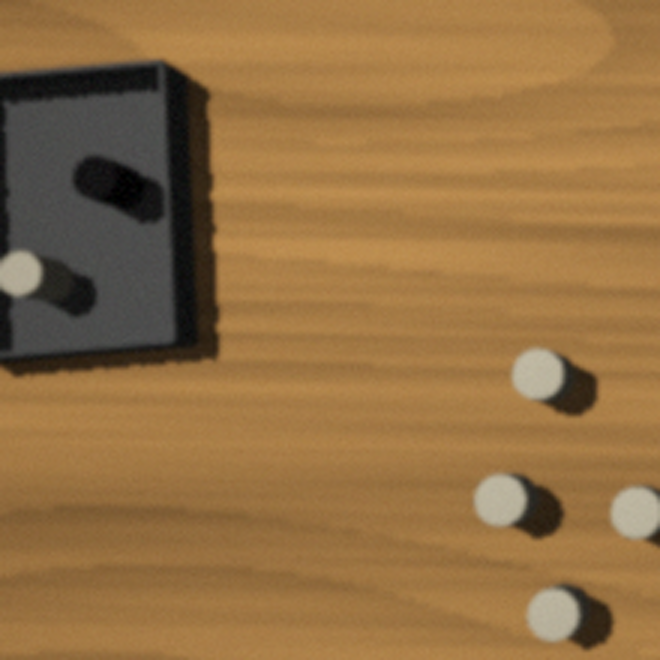

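View pics/sidecan.png

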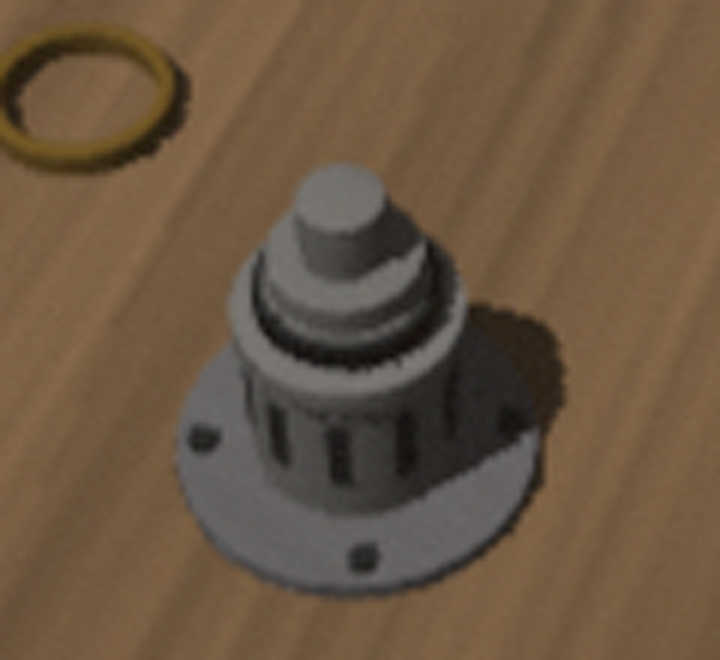

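```bash
cat >> h.py <<'E'
def shift(target, s=None):
    s=s or monitor.read_state(); return R.from_quat(s["eef_rot"]).inv().apply(np.asarray(target)-s["ee_pos"])
E
python3 - <<'E'
from h import *
np.set_printoptions(precision=4,suppress=True)
c=viewer.camera("wrist"); s=monitor.read_state()
T=R.from_quat(s["eef_rot"]); C=R.from_quat(c["rotation"])
print("cam in tool",T.inv().apply(c["xyz"]-s["ee_pos"]), (T.inv()*C).as_matrix(), T.as_matrix())
f=C.as_matrix()[:,2]; print("axis at z=.09 rel tcp", c["xyz"]+f*(0.09-c["xyz"][2])/f[2]-s["ee_pos"])
c=viewer.camera("side"); P=cloud(c)
# axis estimates from spigot top: points z>.118
for n in ["top","side"]:
    c=viewer.camera(n); P=cloud(c)
    m=(abs(P[...,0]-.533)<.08)&(abs(P[...,1]+.01)<.08)
    for lo,hi in [(.118,.13),(.095,.105),(.082,.09),(.003,.012)]:
        k=m&(P[...,2]>lo)&(P[...,2]<hi); q=P[k]
        print(n,lo,len(q),q.mean(0),(q.min(0)+q.max(0))/2,np.ptp(q,axis=0))
print(shift([.533-.1,-.016,.30]))
E
```

```text
cam in tool [ 0.0726  0.0008 -0.0924] [[-0.0004 -0.9639 -0.2662]
 [ 1.     -0.0002 -0.0007]
 [ 0.0006 -0.2662  0.9639]] [[-0.9431  0.3324 -0.    ]
 [ 0.3324  0.9431  0.0001]
 [ 0.      0.0001 -1.    ]]
axis at z=.09 rel tcp [ 0.0085 -0.0023 -0.2023]
top 0.118 136 [ 0.535  -0.0169  0.1236] [ 0.5348 -0.0167  0.1236] [0.0255 0.0253 0.0076]
top 0.095 253 [ 0.5335 -0.0173  0.0999] [ 0.5354 -0.0168  0.0998] [0.0479 0.0476 0.009 ]
top 0.082 145 [ 0.5315 -0.0167  0.087 ] [ 0.5347 -0.0167  0.0862] [0.0577 0.057  0.0077]
top 0.003 1160 [ 0.5286 -0.0162  0.0076] [ 0.5314 -0.0091  0.0075] [0.1562 0.1572 0.009 ]
side 0.118 166 [ 0.5343 -0.0155  0.123 ] [ 0.5348 -0.0168  0.1218] [0.027  0.027  0.0074]
side 0.095 287 [ 0.5315 -0.0097  0.0994] [ 0.535  -0.0157  0.0998] [0.0478 0.0473 0.0095]
side 0.082 198 [ 0.5277 -0.0027  0.0865] [ 0.5348 -0.014   0.086 ] [0.0579 0.0528 0.0079]
side 0.003 1226 [0.5259 0.0011 0.0075] [ 0.5354 -0.0157  0.0075] [0.1197 0.1165 0.0089]
[-0.4137 -0.4962 -0.0078]
```

drive_tool(plan=[{"x": -0.02, "y": -0.018, "z": 0}, {"x": -0.06, "y": -0.055, "z": 0}, {"x": -0.105, "y": -0.096, "z": 0}, {"x": -0.155, "y": -0.142, "z": 0}, {"x": -0.205, "y": -0.187, "z": 0}, {"x": -0.255, "y": -0.233, "z": 0}, {"x": -0.305, "y": -0.278, "z": 0}, {"x": -0.355, "y": -0.324, "z": 0}, {"x": -0.4, "y": -0.365, "z": 0}, {"x": -0.445, "y": -0.405, "z": 0}, {"x": -0.485, "y": -0.441, "z": 0}, {"x": -0.51, "y": -0.463, "z": -0.009}], squeeze=25)

```text
validation failed for argument at $.pl...
```

drive_tool(plan=[{"x": 0}, {"x": 0}])

```text
validation failed for argument at $.pl...
```

```bash
python3 - <<'E'
from h import *
np.set_printoptions(precision=4,suppress=True)
s=monitor.read_state(); print(s)
c=viewer.camera("wrist"); save(c,"wrist1"); P=cloud(c)
for lo,hi in [(.118,.13),(.095,.105),(.082,.09),(.004,.012)]:
    m=(abs(P[...,0]-.535)<.08)&(abs(P[...,1]+.016)<.08)
    k=m&(P[...,2]>lo)&(P[...,2]<hi); q=P[k]
    print(lo,len(q),q.mean(0),(q.min(0)+q.max(0))/2,np.ptp(q,axis=0),np.median(q[:,2]))
for l in ["vent_ring","index","canister","seat"]:
    for f in nets.find_in(l,"wrist"): print(l,round(f["confidence"],2),np.array(f["centre"]),w2p(c,f["centre"]).round())
E
```

```text
{'time': 1.8, 'joint_positions': array([-1.2546,  0.3322, -0.0647,  1.4601,  0.0216,  1.3499, -0.0885]), 'joint_vel': array([-0.0018, -0.0011,  0.0008,  0.0019, -0.0006,  0.001 , -0.0016]), 'joint_torque': array([  0.    , -62.3031,   0.0245, -39.0123,  -0.0612,   0.0315,
         0.0001]), 'ee_pos': array([0.2077, 0.5895, 0.2923]), 'eef_rot': array([0.1686, 0.9857, 0.    , 0.    ]), 'ft_force': array([ 0.2933,  0.0808, -0.2384]), 'torque': array([-0.0138, -0.0042,  0.0492]), 'width': 0.08704297474405935}<stdin>:8: RuntimeWarning: Mean of empty slice.
  ret = um.true_divide(
Traceback (most recent call last):
ValueError: zero-size array to reduction operation minimum which has no identity
```

View pics/wrist1.png

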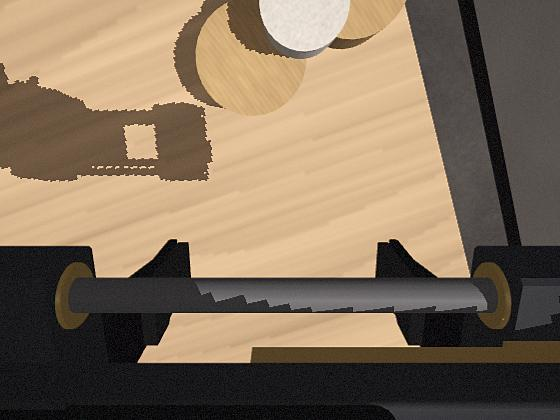

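drive_tool(plan=[{"rx": 0, "ry": 0, "rz": 0, "x": -0.02, "y": -0.018, "z": 0, "fingers": 1}, {"rx": 0, "ry": 0, "rz": 0, "x": -0.06, "y": -0.055, "z": 0, "fingers": 1}, {"rx": 0, "ry": 0, "rz": 0, "x": -0.105, "y": -0.096, "z": 0, "fingers": 1}, {"rx": 0, "ry": 0, "rz": 0, "x": -0.155, "y": -0.142, "z": 0, "fingers": 1}, {"rx": 0, "ry": 0, "rz": 0, "x": -0.205, "y": -0.187, "z": 0, "fingers": 1}, {"rx": 0, "ry": 0, "rz": 0, "x": -0.255, "y": -0.233, "z": 0, "fingers": 1}, {"rx": 0, "ry": 0, "rz": 0, "x": -0.305, "y": -0.278, "z": 0, "fingers": 1}, {"rx": 0, "ry": 0, "rz": 0, "x": -0.355, "y": -0.324, "z": 0, "fingers": 1}, {"rx": 0, "ry": 0, "rz": 0, "x": -0.4, "y": -0.365, "z": 0, "fingers": 1}, {"rx": 0, "ry": 0, "rz": 0, "x": -0.445, "y": -0.405, "z": 0, "fingers": 1}, {"rx": 0, "ry": 0, "rz": 0, "x": -0.485, "y": -0.441, "z": 0, "fingers": 1}, {"rx": 0, "ry": 0, "rz": 0, "x": -0.51, "y": -0.463, "z": -0.009, "fingers": 1}], squeeze=25)

```text
time: 3.35
ee_pos: [0.5353, -0.0194, 0.3012]
eef_rot: [0.169, 0.986, -0.0, -0.0]
ft_force: [0.4, 0.8, -0.4]
width: 0.0872
```

drive_tool(plan=[{"rx": 0, "ry": 0, "rz": 0, "x": 0, "y": 0, "z": 0, "fingers": 1}, {"rx": 0, "ry": 0, "rz": 0, "x": 0, "y": 0, "z": 0, "fingers": 1}])

```text
time: 3.6
ee_pos: [0.5347, -0.0161, 0.301]
eef_rot: [0.168, 0.986, 0.0, -0.0]
ft_force: [-0.1, -0.1, 0.1]
width: 0.087
```

```bash
python3 - <<'E'
from h import *
np.set_printoptions(precision=4,suppress=True)
s=monitor.read_state(); print(s)
c=viewer.camera("wrist"); save(c,"wrist1"); P=cloud(c)
for l in ["vent_ring","index","canister","seat"]:
    for f in nets.find_in(l,"wrist"): print(l,round(f["confidence"],2),np.array(f["centre"]),w2p(c,f["centre"]).round())
for lo,hi in [(.118,.13),(.095,.105),(.082,.09),(.004,.012)]:
    m=(abs(P[...,0]-.535)<.08)&(abs(P[...,1]+.016)<.08)
    k=m&(P[...,2]>lo)&(P[...,2]<hi); q=P[k]
    if len(q): print(lo,len(q),q.mean(0),(q.min(0)+q.max(0))/2,np.ptp(q,axis=0),np.median(q[:,2]))
E
```

```text
{'time': 3.6, 'joint_positions': array([-0.5353,  0.1266,  0.5279,  1.7123, -0.0661,  1.3207,  1.2378]), 'joint_vel': array([-0.0141, -0.0071, -0.0166,  0.0093,  0.0002, -0.    ,  0.0009]), 'joint_torque': array([  1.5789, -40.8289,   4.1229, -39.0814,   0.1721,   0.0609,
         0.0676]), 'ee_pos': array([ 0.5347, -0.0161,  0.301 ]), 'eef_rot': array([ 0.1684,  0.9857,  0.0001, -0.0002]), 'ft_force': array([-0.101 , -0.1437,  0.0609]), 'torque': array([ 0.0377, -0.0014,  0.0066]), 'width': 0.08704779277516848}
vent_ring 0.96 [ 0.5254 -0.0081  0.0842] [287. 176.]
index 0.88 [ 0.5205 -0.0065  0.0866] [287. 170.]
canister 0.82 [ 0.5268 -0.0155  0.0995] [279. 184.]
seat 0.57 [ 0.5344 -0.0124  0.0997] [286. 192.]
0.118 1060 [ 0.5353 -0.0166  0.1237] [ 0.5359 -0.0167  0.122 ] [0.027  0.0272 0.0079] 0.12388107256479586
0.095 1603 [ 0.532  -0.0155  0.0999] [ 0.5361 -0.0169  0.1001] [0.0486 0.0483 0.0098] 0.09994386231686897
0.082 836 [ 0.5262 -0.0134  0.0871] [ 0.5363 -0.0171  0.086 ] [0.0589 0.0586 0.0079] 0.0872677833933625
0.004 4441 [ 0.5167 -0.01    0.008 ] [ 0.5363 -0.017   0.008 ] [0.1192 0.119  0.008 ] 0.007994665382402233
```

View pics/wrist1.png

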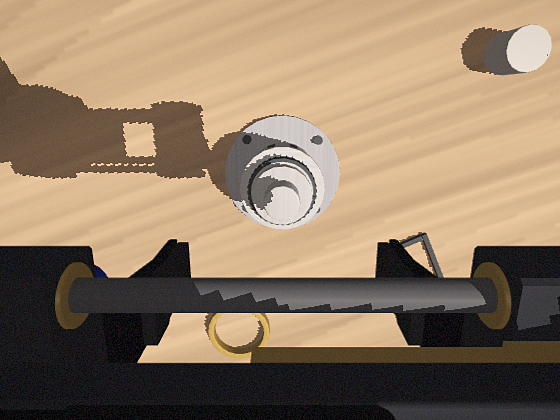

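```bash
python3 - <<'E'
from h import *
np.set_printoptions(precision=4,suppress=True)
c=viewer.camera("wrist"); save(c,"ringz",(215,105,350,240),5)
for a in range(0,360,45):
    print(a,w2p(c,[.5358+.027*np.cos(np.radians(a)),-.0168+.027*np.sin(np.radians(a)),.087]).round(1))
print(shift([.5355,-.0167,.18]), monitor.read_state()["ee_pos"])
E
```

```text
0 [291.5 220.4]
45 [309.8 204.9]
90 [311.6 181. ]
135 [295.2 162.7]
180 [270.1 161.3]
225 [251.7 177.8]
270 [250.9 201.8]
315 [267.4 219.1]
[-0.0011 -0.0005  0.1213] [ 0.5347 -0.0159  0.3013]
```

View pics/ringz.png

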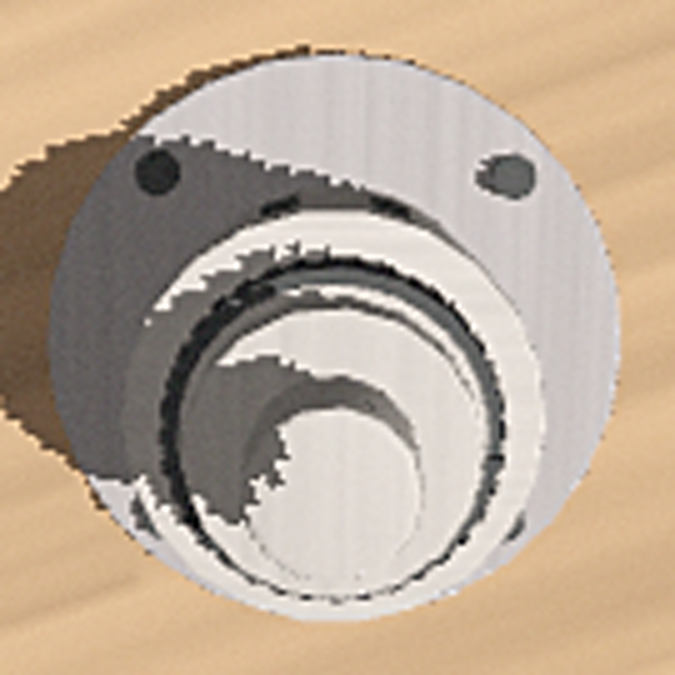

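drive_tool(plan=[{"rx": 0, "ry": 0, "rz": 0, "x": -0.001, "y": -0.0005, "z": 0.03, "fingers": 1}, {"rx": 0, "ry": 0, "rz": 0, "x": -0.001, "y": -0.0005, "z": 0.075, "fingers": 1}, {"rx": 0, "ry": 0, "rz": 0, "x": -0.001, "y": -0.0005, "z": 0.11, "fingers": 1}, {"rx": 0, "ry": 0, "rz": 0, "x": -0.001, "y": -0.0005, "z": 0.121, "fingers": 1}, {"rx": 0, "ry": 0, "rz": 0, "x": -0.001, "y": -0.0005, "z": 0.121, "fingers": 1}, {"rx": 0, "ry": 0, "rz": 0, "x": -0.001, "y": -0.0005, "z": 0.121, "fingers": 1}, {"rx": 0, "ry": 0, "rz": 0, "x": -0.001, "y": -0.0005, "z": 0.121, "fingers": 1}])

```text
time: 4.78
ee_pos: [0.5362, -0.0174, 0.1814]
eef_rot: [0.169, 0.986, 0.0, 0.001]
ft_force: [0.5, 0.3, 0.2]
width: 0.0869
```

```bash
python3 - <<'E'
from h import *
np.set_printoptions(precision=4,suppress=True)
s=monitor.read_state(); print(s)
c=viewer.camera("wrist"); save(c,"wrist2",None,1.4)
print([f for f in nets.find_in("index","wrist")])
P=cloud(c)
for lo,hi in [(.118,.13),(.095,.105),(.082,.09),(.004,.012)]:
    m=(abs(P[...,0]-.535)<.035)&(abs(P[...,1]+.016)<.035)
    k=m&(P[...,2]>lo)&(P[...,2]<hi); q=P[k]
    if len(q): print(lo,len(q),q.mean(0),(q.min(0)+q.max(0))/2,np.ptp(q,axis=0),np.median(q[:,2]))
c=viewer.camera("side"); save(c,"side2",(170,130,350,270),4)
print(shift([.5356,-.0167,.1505]))
E
```

```text
{'time': 4.775, 'joint_positions': array([-0.5065,  0.2439,  0.5178,  1.8566, -0.1371,  1.074 ,  1.296 ]), 'joint_vel': array([ 0.0007,  0.0041,  0.0006,  0.0064, -0.0002, -0.0024,  0.0015]), 'joint_torque': array([ -0.0174, -45.3279,   5.1391, -34.8069,   0.0297,   0.0896,
        -0.0046]), 'ee_pos': array([ 0.5362, -0.0174,  0.1814]), 'eef_rot': array([0.1686, 0.9857, 0.0004, 0.0009]), 'ft_force': array([0.4505, 0.2846, 0.1869]), 'torque': array([ 0.0242,  0.0519, -0.0185]), 'width': 0.08692962727392368}
[{'centre': [0.5147, -0.0078, 0.0891], 'confidence': 0.82}]
0.118 2071 [ 0.5311 -0.015   0.1235] [ 0.5327 -0.0165  0.122 ] [0.0211 0.0272 0.0081] 0.12379519773311279
0.095 3629 [ 0.5277 -0.0139  0.0999] [ 0.5338 -0.0167  0.1   ] [0.0447 0.0484 0.01  ] 0.0999612255732486
0.082 1909 [ 0.5212 -0.0115  0.0871] [ 0.534  -0.0168  0.086 ] [0.0546 0.0583 0.008 ] 0.08724948993555565
0.004 1371 [ 0.5076 -0.0103  0.008 ] [ 0.5173 -0.016   0.0089] [0.0346 0.07   0.0061] 0.008006512745678263
[0.0005 0.0006 0.0303]
```

View pics/wrist2.png

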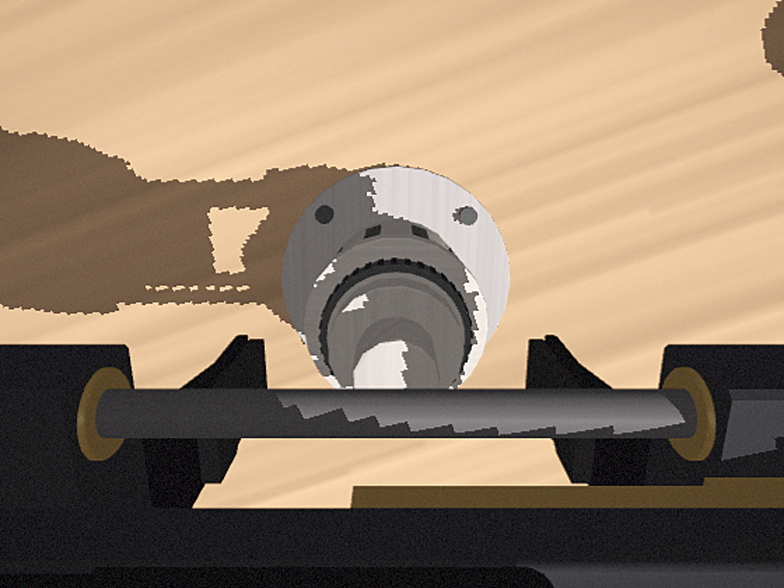

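View pics/side2.png

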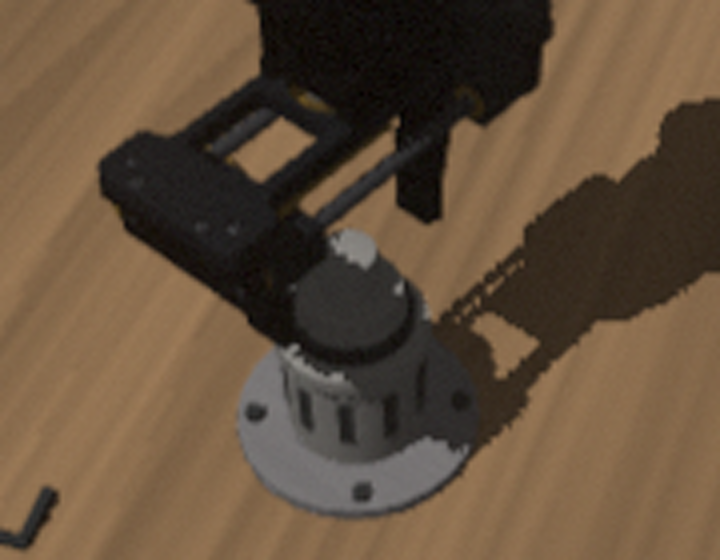

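```bash
cat >> h.py <<'E'
def avg(n=8):
    L=[]
    for i in range(n):
        viewer.camera("side"); s=monitor.read_state(); L.append(np.r_[s["ee_pos"],s["ft_force"],s["torque"],s["joint_torque"][6],s["joint_positions"][6],s["width"]])
    L=np.array(L); return s["time"],L.mean(0),L.std(0)
E
python3 - <<'E'
from h import *
np.set_printoptions(precision=4,suppress=True,linewidth=160)
print(*avg(8),sep="\n")
E
```

```text
5.325
[ 0.5357 -0.0175  0.1803 -0.1521  0.26    0.1702  0.0108  0.0194  0.0097 -0.0008  1.2961  0.0871]
[0.0001 0.     0.0001 0.4095 0.3549 0.4881 0.0241 0.0203 0.0224 0.0005 0.     0.0002]
```

drive_tool(plan=[{"rx": 0, "ry": 0, "rz": 0, "x": 0.0003, "y": 0.0008, "z": 0.012, "fingers": 1}, {"rx": 0, "ry": 0, "rz": 0, "x": 0.0003, "y": 0.0008, "z": 0.022, "fingers": 1}, {"rx": 0, "ry": 0, "rz": 0, "x": 0.0003, "y": 0.0008, "z": 0.028, "fingers": 1}, {"rx": 0, "ry": 0, "rz": 0, "x": 0.0003, "y": 0.0008, "z": 0.03, "fingers": 1}, {"rx": 0, "ry": 0, "rz": 0, "x": 0.0003, "y": 0.0008, "z": 0.03, "fingers": 1}, {"rx": 0, "ry": 0, "rz": 0, "x": 0.0003, "y": 0.0008, "z": 0.03, "fingers": 1}, {"rx": 0, "ry": 0, "rz": 0, "x": 0.0003, "y": 0.0008, "z": 0.03, "fingers": 1}, {"rx": 0, "ry": 0, "rz": 0, "x": 0.0003, "y": 0.0008, "z": 0.03, "fingers": 1}, {"rx": 0, "ry": 0, "rz": 0, "x": 0.0003, "y": 0.0008, "z": 0.03, "fingers": 1}])

```text
time: 6.45
ee_pos: [0.5356, -0.0166, 0.1503]
eef_rot: [0.169, 0.986, 0.0, 0.0]
ft_force: [-0.4, 0.5, 0.1]
width: 0.0867
```

```bash
python3 - <<'E'
from h import *
np.set_printoptions(precision=4,suppress=True,linewidth=160)
print(*avg(6),sep="\n")
c=viewer.camera("side"); save(c,"side3",(170,130,350,270),4)
E
```

```text
6.75
[ 0.5356 -0.0166  0.1502  0.1022  0.3412 -0.1105  0.0212 -0.0094  0.0038 -0.      1.3137  0.087 ]
[0.     0.     0.     0.3904 0.5319 0.1718 0.0178 0.0234 0.0241 0.     0.     0.0002]
```

View pics/side3.png

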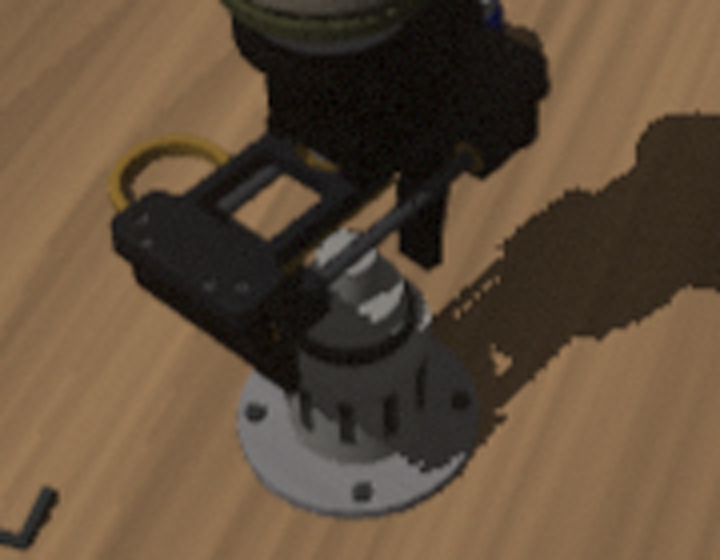

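drive_tool(plan=[{"rx": 0, "ry": 0, "rz": 0, "x": 0, "y": 0, "z": 0, "fingers": 0.7}, {"rx": 0, "ry": 0, "rz": 0, "x": 0, "y": 0, "z": 0, "fingers": 0.5}, {"rx": 0, "ry": 0, "rz": 0, "x": 0, "y": 0, "z": 0, "fingers": 0.3}, {"rx": 0, "ry": 0, "rz": 0, "x": 0, "y": 0, "z": 0, "fingers": 0}, {"rx": 0, "ry": 0, "rz": 0, "x": 0, "y": 0, "z": 0, "fingers": 0}, {"rx": 0, "ry": 0, "rz": 0, "x": 0, "y": 0, "z": 0, "fingers": 0}], squeeze=30)

```text
time: 7.55
ee_pos: [0.5354, -0.0171, 0.1502]
eef_rot: [0.169, 0.986, -0.0, -0.0]
ft_force: [-1.6, -3.9, 0.4]
width: 0.0567
```

```bash
python3 - <<'E'
from h import *
np.set_printoptions(precision=4,suppress=True,linewidth=160)
print(*avg(6),sep="\n")
E
```

```text
7.85
[ 0.5354 -0.0171  0.1502 -2.1638 -4.1809  1.625  -1.0216  0.4414  0.0315 -0.0445  1.3137  0.0568]
[0.     0.     0.     0.7479 0.5551 0.5581 0.0939 0.0578 0.0234 0.0015 0.     0.0002]
```

drive_tool(plan=[{"rx": 0, "ry": 0, "rz": 0.003, "x": 0, "y": -0.0006, "z": 0, "fingers": 0}, {"rx": 0, "ry": 0, "rz": 0.008, "x": 0, "y": -0.0006, "z": 0, "fingers": 0}, {"rx": 0, "ry": 0, "rz": 0.013, "x": 0, "y": -0.0006, "z": 0, "fingers": 0}, {"rx": 0, "ry": 0, "rz": 0.018, "x": 0, "y": -0.0006, "z": 0, "fingers": 0}, {"rx": 0, "ry": 0, "rz": 0.023, "x": 0, "y": -0.0006, "z": 0, "fingers": 0}, {"rx": 0, "ry": 0, "rz": 0.028, "x": 0, "y": -0.0006, "z": 0, "fingers": 0}, {"rx": 0, "ry": 0, "rz": 0.03, "x": 0, "y": -0.0006, "z": 0, "fingers": 0}, {"rx": 0, "ry": 0, "rz": 0.03, "x": 0, "y": -0.0006, "z": 0, "fingers": 0}])

```text
time: 8.85
ee_pos: [0.5355, -0.017, 0.1502]
eef_rot: [0.261, 0.965, 0.0, 0.0]
ft_force: [-0.4, -2.2, -1.6]
width: 0.0569
```

```bash
cat > rd.py <<'E'
from h import *
import sys
np.set_printoptions(precision=4,suppress=True,linewidth=160)
t,m,s=avg(int(sys.argv[1]) if len(sys.argv)>1 else 4)
print("t",t,"pos",m[:3],"F",m[3:6],"T",m[6:9],"j7tau",m[9].round(4),"q7",m[10].round(4),"w",m[11].round(4),"turned deg",np.degrees(1.3137-m[10]).round(2))
E
python3 rd.py 6
```

```text
t 9.15 pos [ 0.5354 -0.017   0.1502] F [-0.0517 -1.4649 -1.7161] T [-0.3594 -0.0222 -0.0529] j7tau 0.0257 q7 1.1356 w 0.0568 turned deg 10.21
```

drive_tool(plan=[{"rx": 0, "ry": 0, "rz": 0.004, "x": 0, "y": 0, "z": 0, "fingers": 0}, {"rx": 0, "ry": 0, "rz": 0.008, "x": 0, "y": 0, "z": 0, "fingers": 0}, {"rx": 0, "ry": 0, "rz": 0.012, "x": 0, "y": 0, "z": 0, "fingers": 0}, {"rx": 0, "ry": 0, "rz": 0.015, "x": 0, "y": 0, "z": 0, "fingers": 0}])

```text
time: 9.65
ee_pos: [0.5355, -0.017, 0.1503]
eef_rot: [0.306, 0.952, 0.0, 0.0]
ft_force: [1.2, -0.3, -2.2]
width: 0.0566
```

```bash
python3 rd.py 4; python3 rd.py 4
```

```text
t 9.85 pos [ 0.5355 -0.017   0.1502] F [ 1.1019 -0.1524 -2.0868] T [ 0.0004 -0.284  -0.0438] j7tau -0.0216 q7 1.0452 w 0.0566 turned deg 15.38
t 10.05 pos [ 0.5355 -0.017   0.1502] F [ 1.4715  0.7538 -2.8138] T [ 0.1091 -0.3401 -0.02  ] j7tau 0.0352 q7 1.0461 w 0.0568 turned deg 15.33
```

```bash
cat > rd.py <<'E'
from h import *
import sys
np.set_printoptions(precision=4,suppress=True,linewidth=160)
s=monitor.read_state(); a=lambda s:np.degrees(2*np.arctan2(s["eef_rot"][0],s["eef_rot"][1]))-19.41
print("now ang",a(s).round(2),"T",s["torque"],"j7",s["joint_torque"][6],"jt",s["joint_torque"])
t,m,sd=avg(int(sys.argv[1]) if len(sys.argv)>1 else 4); s=monitor.read_state()
print("t",t,"ang",a(s).round(2),"pos",m[:3],"F",m[3:6],"T",m[6:9],"j7tau",m[9].round(4),"q7",m[10].round(4),"w",m[11].round(4))
E

```

drive_tool(plan=[{"rx": 0, "ry": 0, "rz": 0.003, "x": 0, "y": 0, "z": 0, "fingers": 0}, {"rx": 0, "ry": 0, "rz": 0.006, "x": 0, "y": 0, "z": 0, "fingers": 0}, {"rx": 0, "ry": 0, "rz": 0.009, "x": 0, "y": 0, "z": 0, "fingers": 0}])

```text
time: 10.42
ee_pos: [0.5355, -0.017, 0.1502]
eef_rot: [0.333, 0.943, 0.0, 0.0]
ft_force: [2.9, 2.5, -3.5]
width: 0.0567
```

```bash
python3 rd.py 3
```

```text
now ang 19.51 T [ 0.3294 -0.53    0.0103] j7 0.23765564896166325 jt [  1.154  -47.1193   7.4884 -33.0477   0.5184   0.8207   0.2377]
t 10.575 ang 19.45 pos [ 0.5355 -0.017   0.1503] F [ 2.4759  1.9657 -3.2055] T [ 0.3781 -0.5347 -0.0338] j7tau -0.0156 q7 0.9913 w 0.0567
```

drive_tool(plan=[{"rx": 0, "ry": 0, "rz": 0.003, "x": 0, "y": 0, "z": 0, "fingers": 0}, {"rx": 0, "ry": 0, "rz": 0.006, "x": 0, "y": 0, "z": 0, "fingers": 0}, {"rx": 0, "ry": 0, "rz": 0.009, "x": 0, "y": 0, "z": 0, "fingers": 0}])

```text
time: 10.95
ee_pos: [0.5355, -0.017, 0.1503]
eef_rot: [0.36, 0.933, 0.0, 0.0]
ft_force: [3.8, 2.7, -3.4]
width: 0.0565
```

```bash
python3 rd.py 5
```

```text
now ang 22.75 T [ 0.6126 -0.7181  0.0842] j7 0.2368659060448408 jt [  1.8367 -46.9766   8.2999 -32.6217   0.9129   1.0984   0.2369]
t 11.2 ang 22.67 pos [ 0.5355 -0.017   0.1503] F [ 3.7242  3.4172 -3.7891] T [ 0.6812 -0.7709 -0.0532] j7tau -0.0053 q7 0.9382 w 0.0568
```

drive_tool(plan=[{"rx": 0, "ry": 0, "rz": 0.003, "x": 0, "y": 0, "z": 0, "fingers": 0}, {"rx": 0, "ry": 0, "rz": 0.006, "x": 0, "y": 0, "z": 0, "fingers": 0}])

```text
time: 11.45
ee_pos: [0.5355, -0.017, 0.1503]
eef_rot: [0.377, 0.926, 0.0, 0.0]
ft_force: [2.9, 3.2, -3.9]
width: 0.0569
```

```bash
python3 rd.py 5
```

```text
now ang 24.85 T [ 0.7395 -0.8372  0.1151] j7 0.24156706407666206 jt [  2.202  -46.8874   8.7416 -32.3775   1.1235   1.2593   0.2416]
t 11.7 ang 24.83 pos [ 0.5355 -0.017   0.1503] F [ 3.5068  3.5155 -4.382 ] T [ 0.7663 -0.8461 -0.0349] j7tau 0.0046 q7 0.9027 w 0.0569
```

drive_tool(plan=[{"rx": 0, "ry": 0, "rz": 0.003, "x": 0, "y": 0, "z": 0, "fingers": 0}, {"rx": 0, "ry": 0, "rz": 0.006, "x": 0, "y": 0, "z": 0, "fingers": 0}])

```text
time: 11.95
ee_pos: [0.5355, -0.017, 0.1503]
eef_rot: [0.394, 0.919, 0.0, 0.0]
ft_force: [4.2, 3.1, -4.8]
width: 0.057
```

```bash
python3 rd.py 5
```

```text
now ang 27.01 T [ 0.7198 -0.8466  0.0369] j7 0.24119792506098747 jt [  2.2302 -46.8143   8.8468 -32.3401   1.1407   1.2921   0.2412]
t 12.2 ang 26.99 pos [ 0.5355 -0.017   0.1503] F [ 3.79    3.3772 -4.0149] T [ 0.7666 -0.8679 -0.0365] j7tau 0.0045 q7 0.8671 w 0.0568
```

drive_tool(plan=[{"rx": 0, "ry": 0, "rz": 0.003, "x": 0, "y": 0, "z": 0, "fingers": 0}, {"rx": 0, "ry": 0, "rz": 0.006, "x": 0, "y": 0, "z": 0, "fingers": 0}])

```text
time: 12.45
ee_pos: [0.5355, -0.0169, 0.1502]
eef_rot: [0.411, 0.911, 0.0, 0.0]
ft_force: [4.0, 3.6, -4.2]
width: 0.0569
```

```bash
python3 rd.py 5
```

```text
now ang 29.17 T [ 0.7314 -0.9009  0.0396] j7 0.2408880740404129 jt [  2.2551 -46.7406   8.9512 -32.3022   1.1564   1.3259   0.2409]
t 12.7 ang 29.15 pos [ 0.5356 -0.017   0.1503] F [ 3.5881  3.991  -3.8294] T [ 0.739  -0.8913 -0.0404] j7tau 0.0045 q7 0.8314 w 0.0568
```

drive_tool(plan=[{"rx": 0, "ry": 0, "rz": 0.003, "x": 0, "y": 0, "z": 0, "fingers": 0}, {"rx": 0, "ry": 0, "rz": 0.006, "x": 0, "y": 0, "z": 0, "fingers": 0}])

```text
time: 12.95
ee_pos: [0.5356, -0.0169, 0.1503]
eef_rot: [0.428, 0.904, 0.0, 0.0]
ft_force: [3.6, 3.8, -4.0]
width: 0.057
```

```bash
python3 rd.py 3
```

```text
now ang 31.33 T [ 0.7668 -0.9531  0.074 ] j7 0.24066067300736904 jt [  2.2784 -46.6686   9.0549 -32.2637   1.1718   1.3611   0.2407]
t 13.1 ang 31.31 pos [ 0.5356 -0.0169  0.1503] F [ 3.905   4.0934 -4.6949] T [ 0.7568 -0.894  -0.0381] j7tau -0.0141 q7 0.7956 w 0.0567
```

drive_tool(plan=[{"rx": 0, "ry": 0, "rz": 0.003, "x": 0, "y": 0, "z": 0, "fingers": 0}, {"rx": 0, "ry": 0, "rz": 0.006, "x": 0, "y": 0, "z": 0, "fingers": 0}])

```text
time: 13.35
ee_pos: [0.5356, -0.0169, 0.1503]
eef_rot: [0.445, 0.895, 0.0, 0.0]
ft_force: [4.3, 3.8, -4.8]
width: 0.0569
```

```bash
python3 rd.py 3
```

```text
now ang 33.5 T [ 0.7616 -0.938   0.0558] j7 0.24035836569964886 jt [  2.299  -46.5953   9.1595 -32.2239   1.1868   1.3972   0.2404]
t 13.5 ang 33.47 pos [ 0.5356 -0.0169  0.1503] F [ 4.011   3.5506 -3.408 ] T [ 0.8115 -0.9474 -0.0132] j7tau -0.0141 q7 0.7599 w 0.057
```

drive_tool(plan=[{"rx": 0, "ry": 0, "rz": 0.003, "x": 0, "y": 0, "z": 0, "fingers": 0}, {"rx": 0, "ry": 0, "rz": 0.006, "x": 0, "y": 0, "z": 0, "fingers": 0}, {"rx": 0, "ry": 0, "rz": 0.009, "x": 0, "y": 0, "z": 0, "fingers": 0}])

```text
time: 13.88
ee_pos: [0.5356, -0.0169, 0.1503]
eef_rot: [0.471, 0.882, 0.0, 0.0]
ft_force: [5.7, 2.9, -3.7]
width: 0.0569
```

```bash
python3 rd.py 3
```

```text
now ang 36.73 T [ 0.7987 -1.0033  0.0955] j7 0.23424727376550436 jt [  2.318  -46.4842   9.3136 -32.1638   1.2063   1.4534   0.2342]
t 14.025 ang 36.71 pos [ 0.5356 -0.0169  0.1503] F [ 4.5012  3.7545 -4.5366] T [ 0.8198 -0.9743 -0.041 ] j7tau -0.0147 q7 0.7066 w 0.0568
```

drive_tool(plan=[{"rx": 0, "ry": 0, "rz": 0.003, "x": 0, "y": 0, "z": 0, "fingers": 0}, {"rx": 0, "ry": 0, "rz": 0.006, "x": 0, "y": 0, "z": 0, "fingers": 0}])

```text
time: 14.28
ee_pos: [0.5356, -0.0169, 0.1503]
eef_rot: [0.487, 0.873, 0.0, 0.0]
ft_force: [5.1, 3.4, -4.5]
width: 0.057
```

```bash
python3 rd.py 3
```

```text
now ang 38.89 T [ 0.7795 -1.0645  0.0662] j7 0.23975824937224388 jt [  2.346  -46.4158   9.4166 -32.1226   1.2217   1.4923   0.2398]
t 14.425 ang 38.87 pos [ 0.5356 -0.0169  0.1503] F [ 4.4605  3.7737 -4.1533] T [ 0.7855 -0.9772 -0.0443] j7tau -0.0143 q7 0.6711 w 0.057
```

drive_tool(plan=[{"rx": 0, "ry": 0, "rz": 0.003, "x": 0, "y": 0, "z": 0, "fingers": 0}, {"rx": 0, "ry": 0, "rz": 0.006, "x": 0, "y": 0, "z": 0, "fingers": 0}, {"rx": 0, "ry": 0, "rz": 0.009, "x": 0, "y": 0, "z": 0, "fingers": 0}])

```text
time: 14.8
ee_pos: [0.5357, -0.0169, 0.1503]
eef_rot: [0.512, 0.859, 0.0, 0.0]
ft_force: [4.9, 3.3, -4.7]
width: 0.0569
```

```bash
python3 rd.py 3
```

```text
now ang 42.12 T [ 0.816  -1.0277  0.123 ] j7 0.1828640280291438 jt [  2.4121 -46.2955   9.6194 -32.0593   1.2133   1.5399   0.1829]
t 14.95 ang 42.1 pos [ 0.5357 -0.0169  0.1503] F [ 5.2939  3.7105 -4.9828] T [ 0.7924 -1.0486  0.0286] j7tau -0.0653 q7 0.6179 w 0.0568
```

drive_tool(plan=[{"rx": 0, "ry": 0, "rz": 0.003, "x": 0, "y": 0, "z": 0, "fingers": 0}, {"rx": 0, "ry": 0, "rz": 0.006, "x": 0, "y": 0, "z": 0, "fingers": 0}])

```text
time: 15.2
ee_pos: [0.5357, -0.0168, 0.1503]
eef_rot: [0.528, 0.85, 0.0, 0.0]
ft_force: [4.9, 3.4, -5.2]
width: 0.0568
```

```bash
python3 rd.py 3
```

```text
now ang 44.27 T [ 0.8377 -1.071   0.1204] j7 0.13060796074569225 jt [  2.4885 -46.2204   9.7698 -32.0145   1.1942   1.5709   0.1306]
t 15.35 ang 44.26 pos [ 0.5357 -0.0168  0.1503] F [ 4.5696  4.102  -4.654 ] T [ 0.8062 -1.0831  0.0545] j7tau -0.1221 q7 0.5825 w 0.0568
```

drive_tool(plan=[{"rx": 0, "ry": 0, "rz": 0.003, "x": 0, "y": 0, "z": 0, "fingers": 0}, {"rx": 0, "ry": 0, "rz": 0.006, "x": 0, "y": 0, "z": 0, "fingers": 0}])

```text
time: 15.6
ee_pos: [0.5357, -0.0168, 0.1503]
eef_rot: [0.543, 0.839, 0.0, 0.0]
ft_force: [4.0, 3.4, -4.3]
width: 0.0567
```

```bash
python3 rd.py 4
```

```text
now ang 46.43 T [ 0.7833 -1.1     0.2352] j7 0.07045605685561895 jt [  2.5546 -46.1426   9.9212 -31.9679   1.1707   1.6034   0.0705]
t 15.8 ang 46.41 pos [ 0.5357 -0.0168  0.1503] F [ 5.0867  4.1388 -5.0694] T [ 0.7983 -1.0976  0.1133] j7tau -0.1722 q7 0.5472 w 0.0568
```

drive_tool(plan=[{"rx": 0, "ry": 0, "rz": 0.003, "x": 0, "y": 0, "z": 0, "fingers": 0}, {"rx": 0, "ry": 0, "rz": 0.006, "x": 0, "y": 0, "z": 0, "fingers": 0}])

```text
time: 16.05
ee_pos: [0.5357, -0.0168, 0.1503]
eef_rot: [0.559, 0.829, 0.0, 0.0]
ft_force: [5.4, 4.0, -5.0]
width: 0.057
```

```bash
python3 rd.py 6
```

```text
now ang 48.58 T [ 0.776  -1.1198  0.3235] j7 0.008877202053554356 jt [  2.622  -46.0656  10.0742 -31.9192   1.1463   1.6376   0.0089]
t 16.35 ang 48.55 pos [ 0.5357 -0.0168  0.1503] F [ 4.9108  4.0638 -4.9395] T [ 0.7941 -1.1006  0.1999] j7tau -0.2175 q7 0.5121 w 0.0569
```

drive_tool(plan=[{"rx": 0, "ry": 0, "rz": 0.0025, "x": 0, "y": 0, "z": 0, "fingers": 0}, {"rx": 0, "ry": 0, "rz": 0.0025, "x": 0, "y": 0, "z": 0, "fingers": 0}, {"rx": 0, "ry": 0, "rz": 0.0025, "x": 0, "y": 0, "z": 0, "fingers": 0}])

```text
time: 16.73
ee_pos: [0.5357, -0.0168, 0.1503]
eef_rot: [0.565, 0.825, 0.0, 0.0]
ft_force: [5.3, 5.2, -5.4]
width: 0.0564
```

```bash
python3 rd.py 14
```

```text
now ang 49.45 T [ 0.8223 -1.1288  0.2033] j7 -0.21232429426163435 jt [  2.3632 -45.978   10.1673 -31.9151   1.1821   1.6452  -0.2123]
t 17.425 ang 49.45 pos [ 0.5357 -0.0168  0.1503] F [ 5.0141  3.9514 -5.1439] T [ 0.7981 -1.1205  0.2131] j7tau -0.2093 q7 0.4977 w 0.0569
```

drive_tool(plan=[{"rx": 0, "ry": 0, "rz": 0, "x": 0, "y": 0, "z": 0, "fingers": 0.8}, {"rx": 0, "ry": 0, "rz": 0, "x": 0, "y": 0, "z": 0, "fingers": 1}, {"rx": 0, "ry": 0, "rz": 0, "x": 0, "y": 0, "z": 0, "fingers": 1}, {"rx": 0, "ry": 0, "rz": 0, "x": 0, "y": 0, "z": 0, "fingers": 1}, {"rx": 0, "ry": 0, "rz": 0, "x": 0, "y": 0, "z": -0.02, "fingers": 1}, {"rx": 0, "ry": 0, "rz": 0, "x": 0, "y": 0, "z": -0.06, "fingers": 1}, {"rx": 0, "ry": 0, "rz": 0, "x": 0, "y": 0, "z": -0.11, "fingers": 1}, {"rx": 0, "ry": 0, "rz": 0, "x": 0, "y": 0, "z": -0.15, "fingers": 1}, {"rx": 0, "ry": 0, "rz": 0, "x": 0, "y": 0, "z": -0.15, "fingers": 1}])

```text
time: 18.55
ee_pos: [0.5365, -0.0175, 0.3032]
eef_rot: [0.566, 0.824, 0.002, 0.002]
ft_force: [-0.5, 1.0, 0.5]
width: 0.0868
```

```bash
python3 - <<'E'
from h import *
np.set_printoptions(precision=4,suppress=True)
print(monitor.read_state())
c=viewer.camera("wrist"); save(c,"wrist3",(130,100,430,260),2.6)
for l in ["vent_ring","index"]:
    for f in nets.find_in(l,"wrist"): print(l,round(f["confidence"],2),np.array(f["centre"]),w2p(c,f["centre"]).round())
print(shift([.495,.2205,.30]))
E
```

```text
{'time': 18.55, 'joint_positions': array([-0.6785,  0.134 ,  0.6925,  1.7145, -0.0896,  1.3196,  0.3993]), 'joint_vel': array([ 0.0026,  0.0353, -0.0105,  0.0728, -0.0108, -0.0372,  0.0099]), 'joint_torque': array([ -0.1725, -39.2142,   3.8101, -40.6229,   0.1394,   0.7482,
        -0.1736]), 'ee_pos': array([ 0.5365, -0.0175,  0.3032]), 'eef_rot': array([0.5659, 0.8245, 0.002 , 0.0017]), 'ft_force': array([-0.5202,  0.9576,  0.4738]), 'torque': array([-0.0585, -0.0401, -0.0375]), 'width': 0.08676881722897992}
vent_ring 0.82 [ 0.5319 -0.0009  0.0858] [283. 169.]
index 0.77 [ 0.5262 -0.0045  0.0899] [275. 172.]
[ 0.2361  0.0482 -0.0007]
```

View pics/wrist3.png

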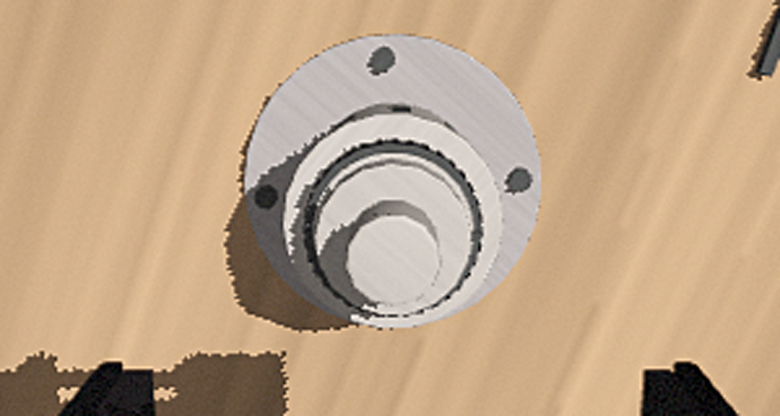

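drive_tool(plan=[{"rx": 0, "ry": 0, "rz": -0.01, "x": 0.02, "y": 0.004, "z": 0, "fingers": 1}, {"rx": 0, "ry": 0, "rz": -0.03, "x": 0.05, "y": 0.01, "z": 0, "fingers": 1}, {"rx": 0, "ry": 0, "rz": -0.055, "x": 0.09, "y": 0.018, "z": 0, "fingers": 1}, {"rx": 0, "ry": 0, "rz": -0.08, "x": 0.13, "y": 0.027, "z": 0, "fingers": 1}, {"rx": 0, "ry": 0, "rz": -0.105, "x": 0.17, "y": 0.035, "z": 0, "fingers": 1}, {"rx": 0, "ry": 0, "rz": -0.125, "x": 0.21, "y": 0.043, "z": 0, "fingers": 1}, {"rx": 0, "ry": 0, "rz": -0.137, "x": 0.236, "y": 0.048, "z": 0, "fingers": 1}, {"rx": 0, "ry": 0, "rz": -0.137, "x": 0.236, "y": 0.048, "z": 0, "fingers": 1}, {"rx": 0, "ry": 0, "rz": -0.137, "x": 0.236, "y": 0.048, "z": 0, "fingers": 1}, {"rx": 0, "ry": 0, "rz": -0.137, "x": 0.236, "y": 0.048, "z": 0, "fingers": 1}])

```text
time: 19.95
ee_pos: [0.4956, 0.2191, 0.3003]
eef_rot: [0.171, 0.985, -0.0, 0.0]
ft_force: [-0.4, 0.7, 0.2]
width: 0.0868
```

```bash
python3 - <<'E'
from h import *
np.set_printoptions(precision=4,suppress=True)
c=viewer.camera("wrist"); save(c,"wrist4"); P=cloud(c)
s=monitor.read_state(); print(s["time"],s["ee_pos"],s["eef_rot"],s["joint_positions"])
for f in nets.find_in("cap_center","wrist"): print(round(f["confidence"],2),np.array(f["centre"]),w2p(c,f["centre"]).round())
m=(abs(P[...,0]-.495)<.035)&(abs(P[...,1]-.2205)<.035)&(P[...,2]>.03)&(P[...,2]<.05); q=P[m]
print(len(q),q.mean(0),(q.min(0)+q.max(0))/2,np.ptp(q,axis=0),np.median(q[:,2]))
save(c,"capcrop",(200,110,370,240),4)
E
```

```text
20.0 [0.4956 0.2192 0.3003] [0.1712 0.9852 0.     0.0001] [-0.9043  0.1419  0.4481  1.6933 -0.0632  1.3206  0.7823]
0.89 [0.3962 0.2502 0.0429] [277.  62.]
0.77 [0.3349 0.2078 0.0343] [207.  10.]
0.76 [0.3928 0.1505 0.042 ] [172.  99.]
0.64 [0.4922 0.2277 0.0386] [289. 172.]
1349 [0.4957 0.2268 0.0397] [0.4964 0.2266 0.0363] [0.039  0.0388 0.0122] 0.03987303506804574
```

View pics/wrist4.png

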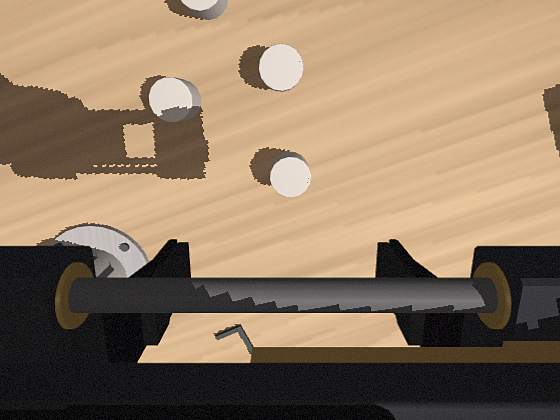

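View pics/capcrop.png

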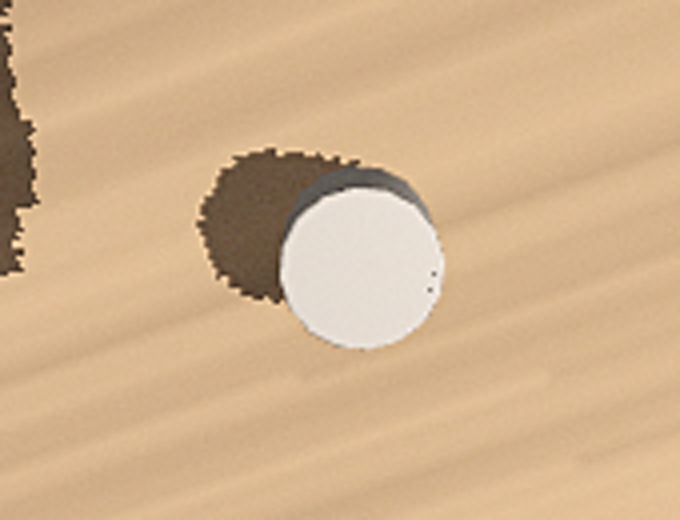

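```bash
python3 - <<'E'
from h import *
np.set_printoptions(precision=4,suppress=True)
for n in ["wrist","top","side"]:
    c=viewer.camera(n); P=cloud(c)
    m=(abs(P[...,0]-.495)<.035)&(abs(P[...,1]-.2245)<.035)&(P[...,2]>.0365)&(P[...,2]<.05); q=P[m]
    if len(q)>20: print(n,len(q),q.mean(0),cv2.minEnclosingCircle(q[:,:2].astype(np.float32)),np.median(q[:,2]))
print(shift([.496,.2267,.082]))
E
```

```text
wrist 1319 [0.4961 0.2267 0.0399] ((0.49658817052841187, 0.22660872340202332), 0.01999700255692005) 0.039976703082408804
side 523 [0.4952 0.2268 0.0396] ((0.4959351420402527, 0.22637921571731567), 0.02016381360590458) 0.03954042114498857
[0.0017 0.0066 0.2183]
```

drive_tool(plan=[{"rx": 0, "ry": 0, "rz": 0, "x": 0.002, "y": 0.0066, "z": 0.03, "fingers": 1}, {"rx": 0, "ry": 0, "rz": 0, "x": 0.002, "y": 0.0066, "z": 0.08, "fingers": 1}, {"rx": 0, "ry": 0, "rz": 0, "x": 0.002, "y": 0.0066, "z": 0.13, "fingers": 1}, {"rx": 0, "ry": 0, "rz": 0, "x": 0.002, "y": 0.0066, "z": 0.17, "fingers": 1}, {"rx": 0, "ry": 0, "rz": 0, "x": 0.002, "y": 0.0066, "z": 0.2, "fingers": 1}, {"rx": 0, "ry": 0, "rz": 0, "x": 0.002, "y": 0.0066, "z": 0.214, "fingers": 1}, {"rx": 0, "ry": 0, "rz": 0, "x": 0.002, "y": 0.0066, "z": 0.218, "fingers": 1}, {"rx": 0, "ry": 0, "rz": 0, "x": 0.002, "y": 0.0066, "z": 0.218, "fingers": 1}, {"rx": 0, "ry": 0, "rz": 0, "x": 0.002, "y": 0.0066, "z": 0.218, "fingers": 1}, {"rx": 0, "ry": 0, "rz": 0, "x": 0.002, "y": 0.0066, "z": 0.218, "fingers": 1}, {"rx": 0, "ry": 0, "rz": 0, "x": 0.002, "y": 0.0066, "z": 0.218, "fingers": 1}])

```text
time: 21.58
ee_pos: [0.4957, 0.2273, 0.0826]
eef_rot: [0.17, 0.985, 0.0, 0.0]
ft_force: [-0.5, 0.6, 0.0]
width: 0.087
```

```bash
python3 - <<'E'
from h import *
np.set_printoptions(precision=4,suppress=True)
c=viewer.camera("side"); save(c,"side4",(140,260,380,420),3)
s=monitor.read_state(); print(s["time"],s["ee_pos"],s["eef_rot"],s["ft_force"]); print(shift([.496,.2267,.082]))
E
```

```text
21.625 [0.4957 0.2273 0.0825] [0.1701 0.9854 0.0002 0.0001] [-0.7427  0.2301  0.4282]
[-0.0005 -0.0004  0.0005]
```

View pics/side4.png

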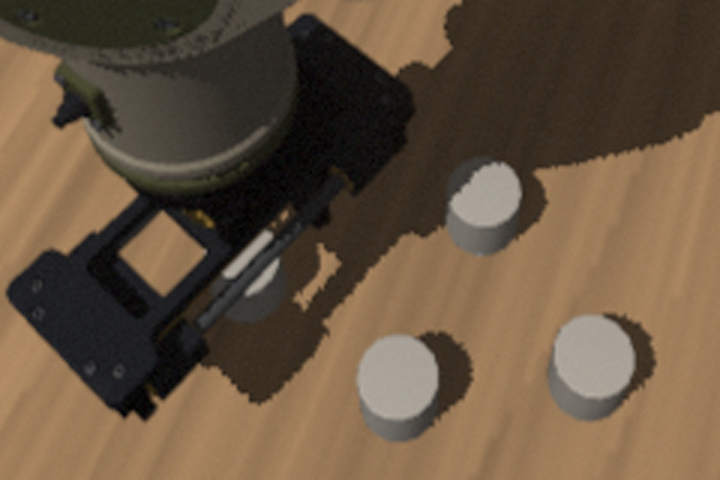

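Fingers straddle the cap (about pixel 255,285 in the crop). I'll close gently and lift.

drive_tool(plan=[{"rx": 0, "ry": 0, "rz": 0, "x": 0, "y": 0, "z": 0, "fingers": 0.7}, {"rx": 0, "ry": 0, "rz": 0, "x": 0, "y": 0, "z": 0, "fingers": 0.55}, {"rx": 0, "ry": 0, "rz": 0, "x": 0, "y": 0, "z": 0, "fingers": 0.45}, {"rx": 0, "ry": 0, "rz": 0, "x": 0, "y": 0, "z": 0, "fingers": 0.3}, {"rx": 0, "ry": 0, "rz": 0, "x": 0, "y": 0, "z": 0, "fingers": 0.3}, {"rx": 0, "ry": 0, "rz": 0, "x": 0, "y": 0, "z": 0, "fingers": 0.3}, {"rx": 0, "ry": 0, "rz": 0, "x": 0, "y": 0, "z": 0, "fingers": 0.3}], squeeze=12)

```text
time: 22.5
ee_pos: [0.4956, 0.2272, 0.0822]
eef_rot: [0.17, 0.985, 0.0, -0.0]
ft_force: [0.4, -0.4, -0.0]
width: 0.0401
```

drive_tool(plan=[{"rx": 0, "ry": 0, "rz": 0, "x": 0, "y": 0, "z": -0.01, "fingers": 0.3}, {"rx": 0, "ry": 0, "rz": 0, "x": 0, "y": 0, "z": -0.03, "fingers": 0.3}, {"rx": 0, "ry": 0, "rz": 0, "x": 0, "y": 0, "z": -0.07, "fingers": 0.3}, {"rx": 0, "ry": 0, "rz": 0, "x": 0, "y": 0, "z": -0.115, "fingers": 0.3}, {"rx": 0, "ry": 0, "rz": 0, "x": 0, "y": 0, "z": -0.15, "fingers": 0.3}, {"rx": 0, "ry": 0, "rz": 0, "x": 0, "y": 0, "z": -0.168, "fingers": 0.3}, {"rx": 0, "ry": 0, "rz": 0, "x": 0, "y": 0, "z": -0.168, "fingers": 0.3}, {"rx": 0, "ry": 0, "rz": 0, "x": 0, "y": 0, "z": -0.168, "fingers": 0.3}])

```text
time: 23.5
ee_pos: [0.495, 0.2269, 0.2487]
eef_rot: [0.17, 0.985, -0.001, -0.001]
ft_force: [0.5, -0.3, -0.6]
width: 0.04
```

```bash
python3 - <<'E'
from h import *
np.set_printoptions(precision=4,suppress=True)
c=viewer.camera("side"); save(c,"side5",(100,130,400,330),2.6)
w=viewer.camera("wrist"); save(w,"wrist5")
s=monitor.read_state(); print(s["time"],s["ee_pos"],s["eef_rot"],s["ft_force"],s["width"]); print(shift([.5356,-.0169,.25]))
for n in ["side"]:
    c=viewer.camera(n); P=cloud(c)
    m=(abs(P[...,0]-.496)<.03)&(abs(P[...,1]-.2267)<.03)&(P[...,2]>.17)&(P[...,2]<.225); q=P[m]
    print(len(q), np.percentile(q,[1,50,99],axis=0) if len(q) else "")
E
```

```text
23.6 [0.4951 0.2269 0.2488] [ 0.1701  0.9854 -0.0009 -0.0008] [-0.4654  0.5916 -0.1549] 0.04009535554965831
[-0.1199 -0.2161 -0.001 ]
855 [[0.4742 0.2027 0.1712]
 [0.4822 0.2279 0.2015]
 [0.5062 0.2558 0.2181]]
```

View pics/side5.png

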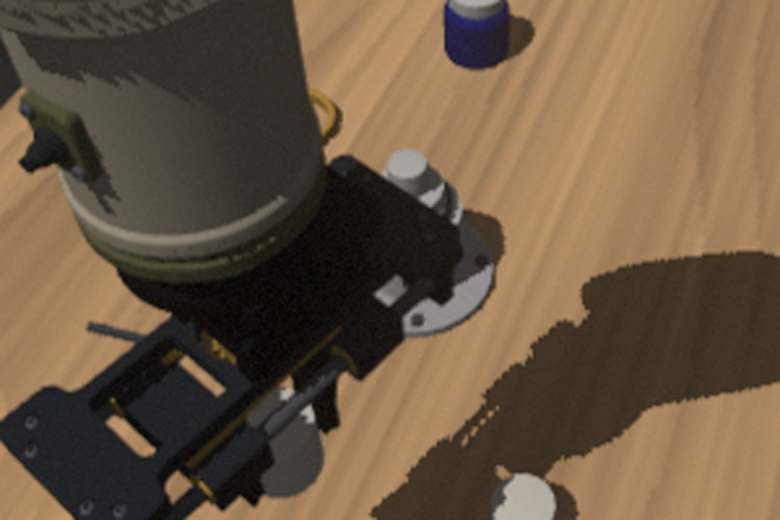

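View pics/wrist5.png

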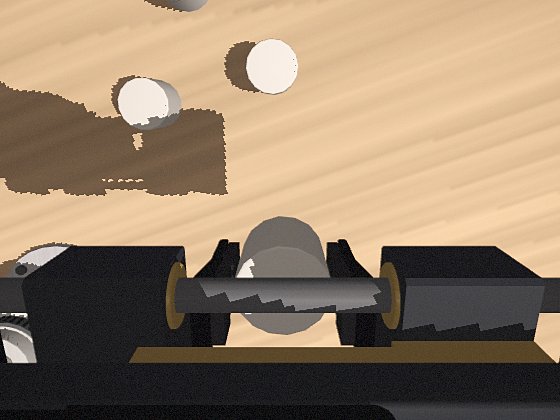

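```bash
python3 - <<'E'
from h import *
from scipy.optimize import least_squares
np.set_printoptions(precision=4,suppress=True)
c=viewer.camera("wrist"); P=cloud(c); s=monitor.read_state()
T=R.from_quat(s["eef_rot"]).inv(); q=T.apply((P-s["ee_pos"]).reshape(-1,3)).reshape(P.shape)
m=(abs(q[...,0])<.03)&(abs(q[...,1])<.021)&(q[...,2]>.046)&(q[...,2]<.081)&(c["depth"]>0); a=q[m]
v,u=np.where(m); print(len(a),u.min(),u.max(),v.min(),v.max(),a.min(0),a.max(0))
a=a[a[:,0]>.0]
f=least_squares(lambda p:np.hypot(a[:,0]-p[0],a[:,1]-p[1])-.02,[0,0],loss="soft_l1",f_scale=.001); print(f.x,np.abs(f.fun).mean())
t=(abs(q[...,0])<.03)&(abs(q[...,1])<.021)&(abs(q[...,2]-.042)<.002); print("top face",t.sum(),np.median(q[t][:,2]),q[t].mean(0))
print(a[:,2].max(), s["time"],s["ee_pos"],shift([.5356,-.0169,.25]))
E
```

```text
2371 229 333 216 277 [ 0.0003 -0.021   0.046 ] [0.0193 0.021  0.081 ]
[-0.0013  0.0005] 0.0004472960843781663
top face 3615 0.04253232577061096 [0.0021 0.0003 0.0425]
0.08098029982208908 23.7 [0.4953 0.227  0.2492] [-0.1198 -0.2162 -0.0006]
```

drive_tool(plan=[{"rx": 0, "ry": 0, "rz": 0, "x": -0.008, "y": -0.015, "z": 0, "fingers": 0.3}, {"rx": 0, "ry": 0, "rz": 0, "x": -0.025, "y": -0.045, "z": 0, "fingers": 0.3}, {"rx": 0, "ry": 0, "rz": 0, "x": -0.045, "y": -0.082, "z": 0, "fingers": 0.3}, {"rx": 0, "ry": 0, "rz": 0, "x": -0.067, "y": -0.122, "z": 0, "fingers": 0.3}, {"rx": 0, "ry": 0, "rz": 0, "x": -0.088, "y": -0.16, "z": 0, "fingers": 0.3}, {"rx": 0, "ry": 0, "rz": 0, "x": -0.105, "y": -0.191, "z": 0, "fingers": 0.3}, {"rx": 0, "ry": 0, "rz": 0, "x": -0.115, "y": -0.209, "z": 0, "fingers": 0.3}, {"rx": 0, "ry": 0, "rz": 0, "x": -0.119, "y": -0.216, "z": 0, "fingers": 0.3}, {"rx": 0, "ry": 0, "rz": 0, "x": -0.119, "y": -0.216, "z": 0, "fingers": 0.3}, {"rx": 0, "ry": 0, "rz": 0, "x": -0.119, "y": -0.216, "z": 0, "fingers": 0.3}, {"rx": 0, "ry": 0, "rz": 0, "x": -0.119, "y": -0.216, "z": 0, "fingers": 0.3}, {"rx": 0, "ry": 0, "rz": 0, "x": -0.119, "y": -0.216, "z": 0, "fingers": 0.3}])

```text
time: 25.2
ee_pos: [0.5353, -0.0157, 0.2502]
eef_rot: [0.17, 0.985, 0.0, -0.0]
ft_force: [-0.0, 0.0, -0.1]
width: 0.0401
```

```bash
python3 - <<'E'
from h import *
np.set_printoptions(precision=4,suppress=True)
t,m,sd=avg(6); print(t,m[:6],m[11])
s=monitor.read_state(); print(s["eef_rot"]); s=dict(s); s["ee_pos"]=m[:3]
print(shift([.5347,-.0165,.21],s))
E
```

```text
25.5 [ 0.5353 -0.0161  0.2502  0.0654 -0.0552 -0.227 ] 0.04023113463705251
[ 0.1701  0.9854  0.     -0.    ]
[ 0.0004 -0.0006  0.0402]
```

drive_tool(plan=[{"rx": 0, "ry": 0, "rz": 0, "x": 0.0004, "y": -0.0006, "z": 0.015, "fingers": 0.3}, {"rx": 0, "ry": 0, "rz": 0, "x": 0.0004, "y": -0.0006, "z": 0.03, "fingers": 0.3}, {"rx": 0, "ry": 0, "rz": 0, "x": 0.0004, "y": -0.0006, "z": 0.037, "fingers": 0.3}, {"rx": 0, "ry": 0, "rz": 0, "x": 0.0004, "y": -0.0006, "z": 0.037, "fingers": 0.3}, {"rx": 0, "ry": 0, "rz": 0, "x": 0.0004, "y": -0.0006, "z": 0.037, "fingers": 0.3}, {"rx": 0, "ry": 0, "rz": 0, "x": 0.0004, "y": -0.0006, "z": 0.037, "fingers": 0.3}])

```text
time: 26.25
ee_pos: [0.535, -0.0167, 0.2137]
eef_rot: [0.17, 0.985, 0.0, 0.0]
ft_force: [0.4, -0.2, -0.7]
width: 0.04
```

```bash
python3 - <<'E'
from h import *
np.set_printoptions(precision=4,suppress=True)
c=viewer.camera("side"); save(c,"side6",(170,130,350,270),4)
c=viewer.camera("wrist"); save(c,"wrist6",(150,120,420,360),2.8)
t,m,sd=avg(4); print(t,m[:6],m[11])
s=dict(monitor.read_state()); s["ee_pos"]=m[:3]
print(shift([.5347,-.0165,.1822],s))
E
```

```text
26.55 [ 0.5348 -0.0166  0.2134  0.2085  0.2343 -0.1382] 0.04009618282252124
[0.0001 0.0001 0.0312]
```

View pics/side6.png

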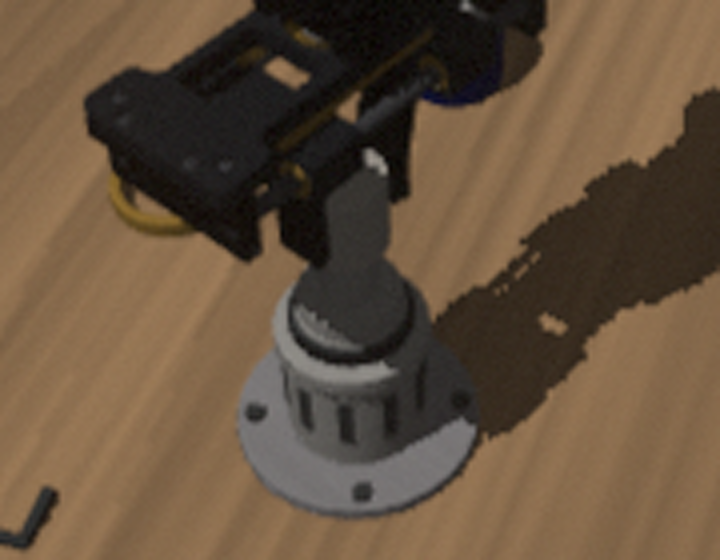

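View pics/wrist6.png

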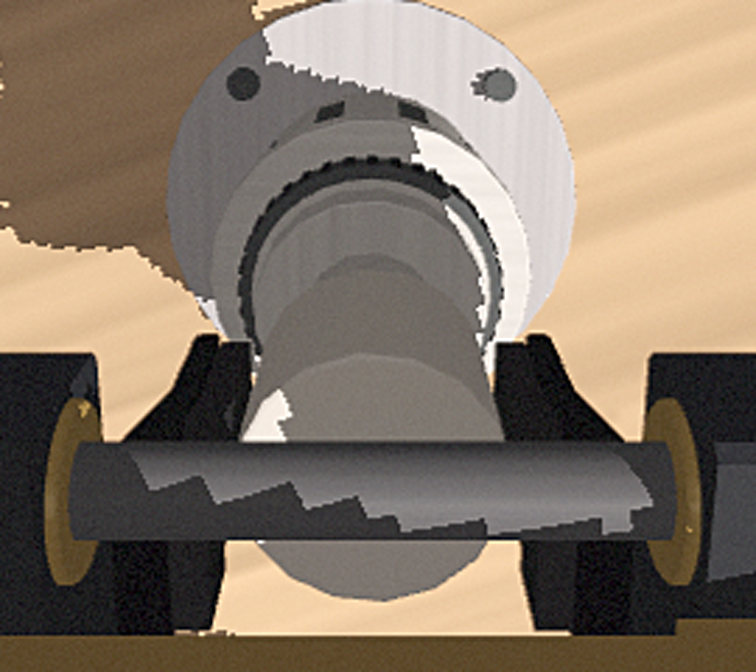

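drive_tool(plan=[{"rx": 0, "ry": 0, "rz": 0, "x": 0.0001, "y": 0.0001, "z": 0.004, "fingers": 0.3}, {"rx": 0, "ry": 0, "rz": 0, "x": 0.0001, "y": 0.0001, "z": 0.008, "fingers": 0.3}, {"rx": 0, "ry": 0, "rz": 0, "x": 0.0001, "y": 0.0001, "z": 0.012, "fingers": 0.3}, {"rx": 0, "ry": 0, "rz": 0, "x": 0.0001, "y": 0.0001, "z": 0.016, "fingers": 0.3}])

```text
time: 27.05
ee_pos: [0.5346, -0.0165, 0.1968]
eef_rot: [0.17, 0.985, -0.0, -0.0]
ft_force: [-0.4, -0.4, -0.2]
width: 0.04
```

```bash
python3 rd.py 3
```

```text
now ang 0.18 T [ 0.0391 -0.0141  0.0265] j7 -0.0461598567198962 jt [ -0.0991 -43.3147   5.6941 -35.6357   0.089    0.2221  -0.0462]
t 27.2 ang 0.18 pos [ 0.5344 -0.0166  0.1967] F [-0.1622 -0.1833 -0.466 ] T [0.0158 0.0159 0.0016] j7tau 0.0085 q7 1.3039 w 0.0402
```

drive_tool(plan=[{"rx": 0, "ry": 0, "rz": 0, "x": 0, "y": 0, "z": 0.004, "fingers": 0.3}, {"rx": 0, "ry": 0, "rz": 0, "x": 0, "y": 0, "z": 0.008, "fingers": 0.3}, {"rx": 0, "ry": 0, "rz": 0, "x": 0, "y": 0, "z": 0.012, "fingers": 0.3}, {"rx": 0, "ry": 0, "rz": 0, "x": 0, "y": 0, "z": 0.014, "fingers": 0.3}, {"rx": 0, "ry": 0, "rz": 0, "x": 0, "y": 0, "z": 0.0145, "fingers": 0.3}, {"rx": 0, "ry": 0, "rz": 0, "x": 0, "y": 0, "z": 0.0145, "fingers": 0.3}])

```text
time: 27.95
ee_pos: [0.5347, -0.0165, 0.1828]
eef_rot: [0.17, 0.985, 0.0, 0.0]
ft_force: [0.3, 0.5, -0.7]
width: 0.0403
```

```bash
python3 rd.py 4
```

```text
now ang 0.18 T [-0.0448  0.063   0.0509] j7 0.005056974187027663 jt [  0.0011 -43.5983   6.0131 -34.8269   0.0217   0.073    0.0051]
t 28.15 ang 0.18 pos [ 0.5347 -0.0165  0.1828] F [-0.0502  0.2528 -0.3994] T [ 0.0065 -0.0077  0.001 ] j7tau 0.0005 q7 1.314 w 0.04
```

Rim is about 0.6 mm above the seat, with no side force. Press lightly the last bit.

drive_tool(plan=[{"rx": 0, "ry": 0, "rz": 0, "x": 0, "y": 0, "z": 0.0005, "fingers": 0.3}, {"rx": 0, "ry": 0, "rz": 0, "x": 0, "y": 0, "z": 0.001, "fingers": 0.3}, {"rx": 0, "ry": 0, "rz": 0, "x": 0, "y": 0, "z": 0.001, "fingers": 0.3}, {"rx": 0, "ry": 0, "rz": 0, "x": 0, "y": 0, "z": 0.001, "fingers": 0.3}])

```text
time: 28.65
ee_pos: [0.5347, -0.0166, 0.1822]
eef_rot: [0.17, 0.985, 0.0, 0.0]
ft_force: [-1.9, 0.1, 5.4]
width: 0.0401
```

```bash
python3 rd.py 4
```

```text
now ang 0.18 T [-0.015   0.4918  0.0117] j7 0.00017437113001506077 jt [  0.0337 -41.5337   5.7557 -33.7682  -0.0136  -0.7087   0.0002]
t 28.85 ang 0.18 pos [ 0.5347 -0.0165  0.1822] F [-2.5018 -0.0065  5.6678] T [-0.0122  0.5131  0.006 ] j7tau 0.0001 q7 1.3147 w 0.0402
```

Seated at TCP z = 0.1822, as predicted, with 5.7 N up. Release, then lift clear.

drive_tool(plan=[{"rx": 0, "ry": 0, "rz": 0, "x": 0, "y": 0, "z": 0.0, "fingers": 0.55}, {"rx": 0, "ry": 0, "rz": 0, "x": 0, "y": 0, "z": 0, "fingers": 0.7}, {"rx": 0, "ry": 0, "rz": 0, "x": 0, "y": 0, "z": 0, "fingers": 1}, {"rx": 0, "ry": 0, "rz": 0, "x": 0, "y": 0, "z": 0, "fingers": 1}, {"rx": 0, "ry": 0, "rz": 0, "x": 0, "y": 0, "z": 0, "fingers": 1}, {"rx": 0, "ry": 0, "rz": 0, "x": 0, "y": 0, "z": -0.02, "fingers": 1}, {"rx": 0, "ry": 0, "rz": 0, "x": 0, "y": 0, "z": -0.06, "fingers": 1}, {"rx": 0, "ry": 0, "rz": 0, "x": 0, "y": 0, "z": -0.1, "fingers": 1}, {"rx": 0, "ry": 0, "rz": 0, "x": 0, "y": 0, "z": -0.13, "fingers": 1}, {"rx": 0, "ry": 0, "rz": 0, "x": 0, "y": 0, "z": -0.13, "fingers": 1}, {"rx": 0, "ry": 0, "rz": 0, "x": 0, "y": 0, "z": -0.13, "fingers": 1}, {"rx": 0, "ry": 0, "rz": 0, "x": 0, "y": 0, "z": -0.13, "fingers": 1}])

```text
time: 30.35
ee_pos: [0.5342, -0.0165, 0.3107]
eef_rot: [0.17, 0.985, -0.0, -0.001]
ft_force: [-1.1, 0.1, -0.9]
width: 0.0869
```

```bash
python3 - <<'E'
from h import *
np.set_printoptions(precision=4,suppress=True)
print(monitor.read_state()["ft_force"],monitor.read_state()["ee_pos"],monitor.read_state()["time"])
for n in ["wrist","side","top"]:
    c=viewer.camera(n); P=cloud(c); save(c,n+"7",{"wrist":(180,90,390,250),"side":(170,130,350,270),"top":(210,130,360,250)}[n],3.6)
    m=(abs(P[...,0]-.5355)<.03)&(abs(P[...,1]+.0168)<.03)&(P[...,2]>.133)&(P[...,2]<.15); q=P[m]
    if len(q)>20: print(n,len(q),q.mean(0),cv2.minEnclosingCircle(q[:,:2].astype(np.float32)),np.median(q[:,2]))
    for l in ["jar","neck_ring","hex_key","index"]:
        for f in nets.find_in(l,n): print(n,l,round(f["confidence"],2),np.array(f["centre"]))
E
```

```text
[-1.1421  0.1088 -0.8503] [ 0.5342 -0.0165  0.3107] 30.35
wrist 2264 [ 0.5349 -0.016   0.1398] ((0.535712718963623, -0.016389228403568268), 0.019977230578660965) 0.13993788507367003
wrist jar 0.46 [ 0.572  -0.2491  0.0138]
wrist neck_ring 0.95 [ 0.7105 -0.1378  0.012 ]
wrist hex_key 0.75 [0.6678 0.1064 0.0067]
wrist hex_key 0.51 [ 0.7105 -0.1389  0.0101]
wrist index 0.75 [ 0.5182 -0.0079  0.0905]
side 355 [ 0.5339 -0.0145  0.1389] ((0.5352818369865417, -0.016955994069576263), 0.02114417776465416) 0.13932488237079133
side jar 0.64 [ 0.5752 -0.2539  0.048 ]
side neck_ring 0.89 [ 0.6927 -0.127   0.0096]
side hex_key 0.78 [0.68   0.1098 0.005 ]
side index 0.65 [ 0.5203 -0.0001  0.0875]
top jar 0.66 [ 0.5818 -0.272   0.0691]
top neck_ring 0.67 [ 0.6928 -0.1502  0.0154]
```

View pics/wrist7.png

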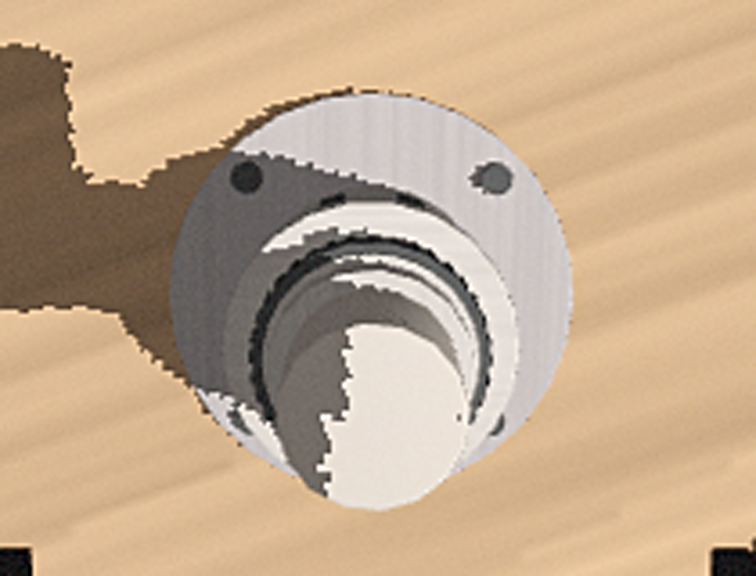

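View pics/side7.png

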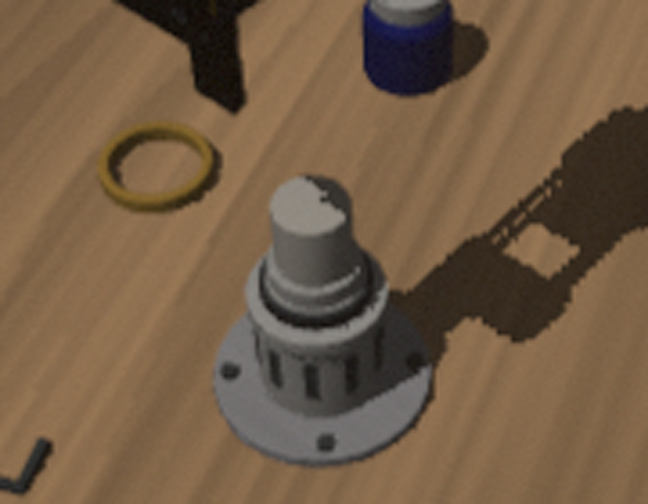

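```bash
python3 - <<'E'
from h import *
print(workorder.close_job(), monitor.read_state()["time"])
E
```

```text
the job is handed in; nothing more can be done
the job is handed in; nothing more can be done
```

The vent ring is turned snug and the humidity cap is down on the spigot; I handed the job in about 31 s into the 69 s limit.

**Vent ring:** I gripped it with 30 N, with the fingertips about 6.7 mm below its top, and turned it clockwise about 50°. The gasket began to push back at roughly 41°. I stopped about 8.5° past that and held it for roughly a second.
- **Torque:** My estimates of the gasket's share disagreed somewhat. The moving wrist-joint torque and the force sensor gave about 0.25 N m, and the angle gave about 0.30. The resting joint torque gave only about 0.20, which is right at the lower limit; I trusted it least because of joint friction. The 0.2 to 0.37 range covers them all.
- **Index nub:** I could not make out the nub clearly in any picture, so the ring's final angle is not confirmed by eye.

**Cap:** Of the four look-alikes, I took the farthest one, at about (0.496, 0.227). I left out a narrower white piece in the tray, about 34 mm wide. The cap slid on with no side force and seated with a push of about 6 N, and then I let go. Its top measured 139.9 mm from the wrist camera and 139.3 mm from the side, where 140 mm is fully down. It sat within about 0.5 mm of the canister's axis.

**Jar, brass ring and hex key:** The side camera showed all three within about 4 mm of where they were at the start, which is the network's own accuracy. The last top-camera reading for the brass ring was 22 mm off. I took that as the arm blocking the view, because the side view showed no change.

The gripper was clear of everything and open at TCP height 0.31 m when I handed in.

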